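# Refit a centrifuge rotor and its keyed lid on the drive shaft

## Robot

A 6-joint arm with a two-finger parallel gripper is mounted at the origin on the work surface. World frame = base frame: x ahead of the robot, y to its left, z up, the work surface at z = 0. Lengths are in m, angles in rad, forces in N, time in s.
With the tool pointing down it reaches from about 0.275 to 1 m from the base axis. Payload 8.4 kg.
Tool frame: the origin (TCP) lies at the very end of the fingers, on their centre line; the grasp point (between the pads) lies behind it (tcp_to_grasp is the z of the grasp point in the tool frame, in m); z points along the fingers, y is the direction in which the jaws open and shut (so a half turn about z gives the same grasp; the last joint's range is limited). The gripper opens to 85 mm and grips with 20 to 120 N. Pads are 22 mm wide; open, the fingers measure 114 mm over their backs; the gripper's body (76 mm by 85 mm) begins 54 mm behind the grasp point. The pads swing forward as they close: fully open they stand 13 mm farther back than shut.
Start: joints at [1.144, 0.353, 1.633, -0, 1.155, -0.002], TCP at [0.258, 0.569, 0.231] pointing down, gripper open.
Joint ranges: [-2.63, 2.63], [-0.92, 2.1], [0.06, 2.66], [-1.3, 4.44], [0, 2.69], [-3.02, 3.02]. Speed limits (rad/s): [2.22, 2.22, 2.79, 3.14, 3.14, 3.14].

## Interface

Orientations are given as a rotation vector (axis times angle).
In Python, from workcell import * gives the robot as it stands.
- The arm moves only by the tool arm_command, never from a script. Its argument "targets" is a list of rows, each an object of numbers: "tx", "ty", "tz": the shift along the tool's x, y, z in mm; "rx", "ry", "rz": the turn, a rotation vector about the tool's x, y, z in rad; "fingers": the closure, from -1 (fully open) to 1 (shut), so that 0 is half open. In form: [{"tx": .., "ty": .., "tz": .., "rx": .., "ry": .., "rz": .., "fingers": ..}, ...]. A call has 1 to 20 rows; each row is the pose to reach, as a shift and turn from the pose commanded when the call began, along the tool's axes at that moment; what a row does not reach only later rows make up. A row lasts 1/8 s, in which the tool goes at most 62.5 mm and 10.7 degrees, less where a joint would pass 70% of its speed; a pose out of reach is approached as far as the arm can. A call with a gripper value outside its range is refused whole. The fingers move at their own pace and stop on an object; "grip_force" is the grip in N (left out, the last holds). Time passes only in rows, so rows that repeat a pose let the fingers close. It gives the time, the measured TCP pose, the force and the opening at its end, in the units of the state.
- get_state(): the state, without advancing time (a new reading comes with each control period).
- capture(name): name is "scene" or "top" or "wrist"; returns a dict with "pixels" (480x640x3 uint8, red, green, blue), "K" (3x3 intrinsics, pixels), "position" and "rotation" of the camera in the world. Camera axes: x right, y up, looking along -z (the intrinsics and any distortion apply to the point x, -y, -z); pixel columns grow to the right and rows downward; lengths in m; the calibration is good to about 2 mm. A picture is of the moment at which its call begins. There is no depth.
- hand_in(): hands the job in, once; it reports no verdict.
The state is a dict: "t": time; "joint_positions": joint angles; "joint_vel": joint speeds; "effort": joint torques, N m; "eef_pos": TCP position; "tcp_rot": TCP orientation; "contact_force": force on the tool from outside, world axes, zero at the start; "wrist_torque": the same for the moment, N m; "finger_gap": finger opening in m.
Only numpy, scipy, OpenCV 4.12 (cv2) and the standard library are available. Lean on these libraries where they do the work, as an engineer would, in place of code of your own. Each camera call takes 0.05 s, during which the arm holds its last target.

## Task

The little blood centrifuge's rotor and rotor lid have been washed and lie on the bench: put them back. Turn the aluminium rotor so that the flat in its bore meets the flat on the drive shaft and lower it fully home, then fit the blue rotor lid over the same shaft in the same way, flat to flat, lying flush on the rotor. Lower both parts down the shaft rather than letting them fall, and leave the other things on the bench where they are.

Things in the scene. Friction and masses are not known exactly. Their poses are not given: they have to be found in the camera images.
- rotor_center (a point): Rotor: dished aluminium disc, 130 mm across the rim, 32 mm high, 0.36 kg (give or take a third), loose on the bench on its underside. This point is on its axis, 16 mm above the underside; z up. Dish floor 8 mm above the underside, clear from the hub out to 44 mm from the axis; then a wall with twelve black tube holes slopes up to 60 mm from the axis at the rim's top.
- rotor_hub (a point): Centre of the top face of the rotor's hexagonal hub (32 mm above the rotor's underside, level with its rim), 36 mm across flats: the place to grip. Two hub sides face +x and -x, the others lie 60 degrees apart. A D-shaped bore runs right through: radius 11.3 mm, one flat 6.3 mm from the axis on the +x side, marked by a red line on the hub and dish floor. z up.
- lid_center (a point): Rotor lid: flat blue disc, 124 mm across, 4 mm thick, with a hexagonal boss in the middle rising to 22 mm above the underside; 0.11 kg (give or take a third), loose on the bench, boss up. This point is on its axis, 11 mm above its underside; z up. Fitted, its underside lies flush on the rotor's hub and rim, 32 mm above the seat.
- lid_boss (a point): Centre of the top of the lid's hexagonal boss (22 mm above the lid's underside), 32 mm across flats: the place to grip. Two boss sides face +x and -x, the others lie 60 degrees apart. The same D-shaped bore runs right through: radius 11.3 mm, one flat 6.3 mm from the axis on the +x side, marked by a white line on boss and disc. z up.
- drive_seat (a point): Seat of the drive shaft in the centrifuge's bowl: on the shaft's axis, level with the shoulder (48 mm across) on which the rotor's underside comes to rest, 80 mm above the bench and 15 mm above the bowl's floor. z up; +x points to the side of the shaft's flat, marked by a red line on the shoulder.
- shaft_tip (a point): Tip of the drive shaft, 52 mm above the seat; axes as the seat's. The steel shaft is D-shaped: radius 10 mm, one flat (brass-coloured) 5 mm from the axis on the +x side; full section up to 44 mm above the seat, then a nose tapering in by 3 mm to the tip. The shaft stays at the angle at which it stands; it turns only if twisted with more than 0.06 N m.
- centrifuge: Bench centrifuge, fixed: cream housing 250 mm along x, 240 mm along y, 125 mm high, with a round bowl 160 mm across and 60 mm deep in its top, centred on the origin's axis; origin at the centre of the underside. Sloping control panel out to 170 mm on the -x side. The machine's own lid is fixed open: it starts 134 mm from the axis on the +x side and rises, leaning outwards 12 degrees, to 350 mm.
- tube_rack: Bystander: steel tube rack, 75 x 210 x 66 mm, with capped tubes to 86 mm; origin at the centre of the underside.
- enamel_tray: Bystander: white enamel tray with black rim, 168 x 228 x 47 mm; origin at the centre of the underside.
- stain_bottle: Bystander: small amber bottle, 38 mm across, 85 mm high; origin at the centre of the underside.

How it is judged:
On the way, in this order (a step that is already met when the one before it is completed fails the run):
1. the rotor is home on the shaft seat, flat to flat, and let go (horizontal distance between rotor_center and drive_seat below 0.003 m and z of rotor_center in the frame of drive_seat between 0.0135 and 0.0185 m and angle between the x axis of rotor_center and the x axis of drive_seat, either way round below 0.3 rad and angle between rotor_center's own z axis and vertical below 0.04 rad and contact force between the fingers and rotor below 0.2 N), for 0.2 s.
2. the rotor lid is home over the shaft, flush on the rotor, flat to flat (horizontal distance between lid_center and drive_seat below 0.003 m and z of lid_center in the frame of drive_seat between 0.0405 and 0.0455 m and angle between the x axis of lid_center and the x axis of drive_seat, either way round below 0.3 rad and angle between lid_center's own z axis and vertical below 0.04 rad), for 0.2 s.
At the end, for the whole second after the job is handed in: The rotor sits on the shaft's seat (within 2.5 mm of fully down, 3 mm of the axis, level within 0.04 rad, its flat to the shaft's flat within 0.3 rad), the rotor lid lies on the rotor over the same shaft (same tolerances), and both are at rest (all of step 2 and horizontal distance between rotor_center and drive_seat below 0.003 m and z of rotor_center in the frame of drive_seat between 0.0135 and 0.0185 m and angle between the x axis of rotor_center and the x axis of drive_seat, either way round below 0.3 rad and angle between rotor_center's own z axis and vertical below 0.04 rad and linear speed of each of rotor, rotor_lid below 0.02 m/s); the robot touches nothing.
It fails at once if the rotor falls down the shaft (faster than 0.5 m/s) (linear speed of rotor above 0.5 m/s and horizontal distance between rotor_center and drive_seat below 0.012 m and z of rotor_center in the frame of drive_seat below 0.064 m).
It fails at once if the rotor lid falls down the shaft (faster than 0.5 m/s) (linear speed of rotor_lid above 0.5 m/s and horizontal distance between lid_center and drive_seat below 0.012 m and z of lid_center in the frame of drive_seat below 0.059 m).
It fails at once if a bystander is moved by more than 30 mm (distance of any of tube_rack, enamel_tray, stain_bottle from where it was at the start of the episode above 0.03 m).
It also fails if it takes over 58 s, if anything falls off the work surface, if the arm or the gripper's body presses on something with over 40 N, if the wrist force passes 120 N, or if a joint passes its speed limit or range.

## Working session

There is one attempt and no reset: what is moved stays moved. The work goes in short steps, Python scripts to look and compute and a tool call to move; the robot and the scene stay as the last step left them, time stands still between calls to the robot, and variables do not carry over. Pictures are saved under pics/ and viewed, and the job is handed in when it is done.

Besides the shell and the picture viewer there is one more tool, called after "Emit:" by a JSON object that holds its "api" and its "payload". arm_command: Moves the arm, as the interface text tells. Its arguments: {"type":"object","properties":{"targets":{"type":"array","items":{"type":"object","properties":{"tx":{"type":"number"},"ty":{"type":"number"},"tz":{"type":"number"},"rx":{"type":"number"},"ry":{"type":"number"},"rz":{"type":"number"},"fingers":{"type":"number"}}}},"grip_force":{"type":"number"}},"required":["targets"]}

```bash
mkdir -p pics; ls; cat > h.py <<'E'
from workcell import *
import numpy as np, cv2
from scipy.spatial.transform import Rotation as R
def snap(n,f):
    c=capture(n); cv2.imwrite('pics/'+f+'.png',cv2.cvtColor(c['pixels'],cv2.COLOR_RGB2BGR)); np.savez('pics/'+f+'.npz',**{k:np.array(v) for k,v in c.items() if not isinstance(v,str)}); return c
def load(f): return dict(np.load('pics/'+f+'.npz'))
def RM(c):
    r=np.array(c['rotation']); return r if r.shape==(3,3) else R.from_rotvec(r).as_matrix()
def ray(c,u,v):
    K=c['K']; d=np.array([(u-K[0,2])/K[0,0],-(v-K[1,2])/K[1,1],-1.]); d=RM(c)@d; return np.array(c['position']),d
def onz(c,u,v,z):
    p,d=ray(c,u,v); return p+d*(z-p[2])/d[2]
def proj(c,P):
    q=RM(c).T@(np.array(P)-c['position']); K=c['K']; return np.array([K[0,0]*q[0]/-q[2]+K[0,2],K[1,1]*-q[1]/-q[2]+K[1,2]])
E
python3 - <<'E'
from h import *
for n in['scene','top','wrist']:
    c=snap(n,n+'0'); print(n,[k for k in c],c['K'],c['position'],c['rotation'])
print(get_state())
E
```

```text
pics
scene ['pixels', 'K', 'position', 'rotation'] [[550.00337166   0.         309.15648971]
 [  0.         550.00337166 236.12782827]
 [  0.           0.           1.        ]] [ 1.1051632  -0.3343892   1.07821564] [0.4800845  0.2824293  0.97975139]
top ['pixels', 'K', 'position', 'rotation'] [[548.52108673   0.         313.83952531]
 [  0.         548.52108673 242.76097629]
 [  0.           0.           1.        ]] [ 0.38535091 -0.0242342   1.26020285] [ 0.14280315 -0.15380889 -1.5458655 ]
wrist ['pixels', 'K', 'position', 'rotation'] [[430.56711787   0.         312.04026542]
 [  0.         430.56711787 239.80663613]
 [  0.           0.           1.        ]] [0.18642427 0.60148127 0.37393918] [-0.27297914 -0.17448896  1.13801807]
{'t': 0.15, 'joint_positions': array([ 1.14362539e+00,  3.53526177e-01,  1.63394831e+00, -2.82239249e-05,
        1.15521493e+00, -2.37321175e-03]), 'joint_vel': array([-0.00077698, -0.00097446, -0.00403115,  0.00038235,  0.00141077,
        0.00059041]), 'effort': array([ 6.89511289e-04, -6.05630994e+01, -3.42340887e+01, -1.47285919e-04,
        5.98607541e-03, -2.99580461e-05]), 'eef_pos': array([0.25742781, 0.56912439, 0.23071738]), 'tcp_rot': array([-6.62203310e-01, -3.07079439e+00,  1.69173639e-03]), 'contact_force': array([-1.36024841,  0.85458091, -0.41824526]), 'wrist_torque': array([ 0.01858482, -0.00304481, -0.00038431]), 'finger_gap': 0.08551186301964157}
```

View pics/top0.png

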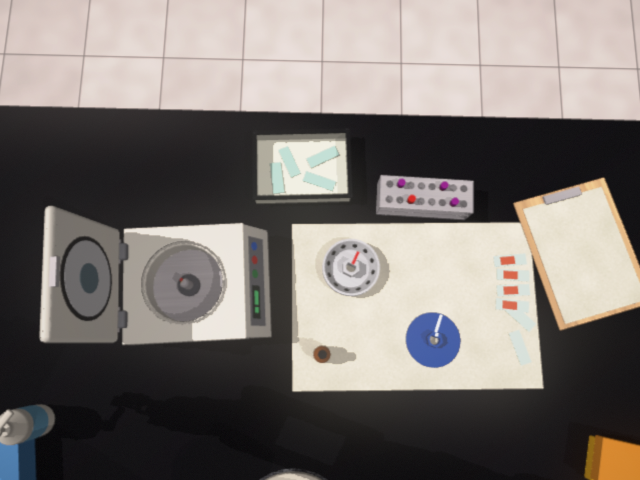

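View pics/scene0.png

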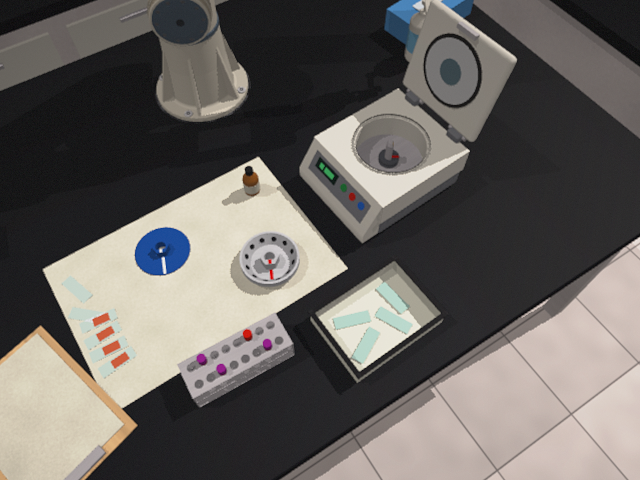

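View pics/wrist0.png

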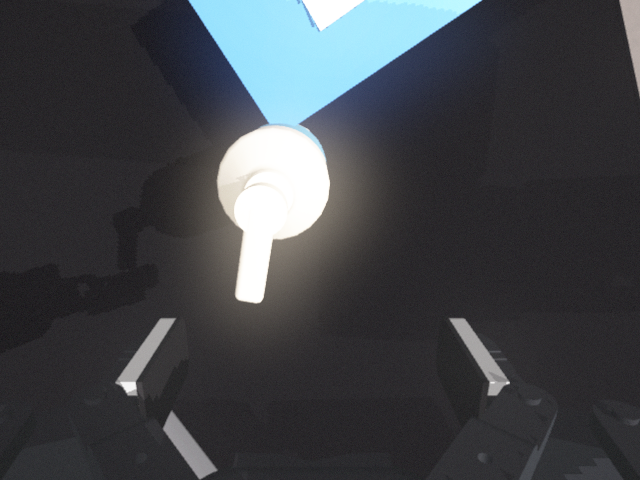

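```bash
python3 -c "
import workcell as w;print([k for k in dir(w) if k[0]!='_']);print(getattr(w,'tcp_to_grasp',None))"
```

```text
['MotionError', 'capture', 'get_state', 'hand_in', 'tcp_to_grasp']
-0.0187
```

```bash
python3 - <<'E'
from h import *
t=load('top0')['pixels'][:,:,::-1]; s=load('scene0')['pixels'][:,:,::-1]
def crop(im,x,y,w,h,n): return cv2.resize(im[y:y+h,x:x+w],(400,300),interpolation=cv2.INTER_CUBIC)
a=np.vstack([np.hstack([crop(t,311,237,80,60,0),crop(t,393,310,80,60,0)]),np.hstack([crop(t,147,254,80,60,0),crop(s,350,120,80,60,0)])])
cv2.imwrite('pics/z0.png',a)
c=load('top0'); 
for nm,u,v,z in[('rotor',351,268,.032),('lid',433,340,.004),('shaft',187,284,.132),('bottle',322,354,.08)]: print(nm,onz(c,u,v,z))
E
```

```text
rotor [ 0.56449913 -0.11575512  0.032     ]
lid [ 0.40813473 -0.30424113  0.004     ]
shaft [0.50976968 0.22953017 0.132     ]
bottle [ 0.37316653 -0.05213609  0.08      ]
```

View pics/z0.png

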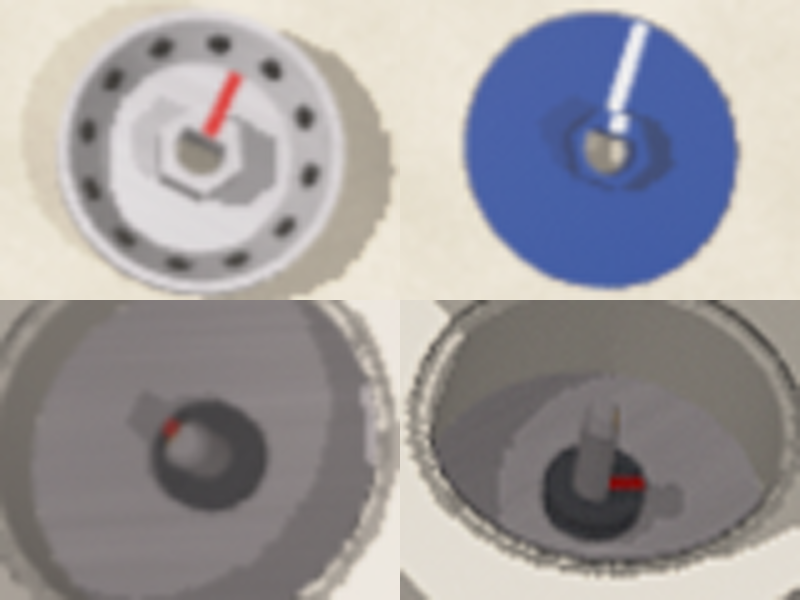

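```bash
cat >> h.py <<'E'
def circ(P):
    P=np.array(P); A=np.c_[2*P[:,:2],np.ones(len(P))]; s=np.linalg.lstsq(A,(P[:,:2]**2).sum(1),rcond=None)[0]; return s[:2],np.sqrt(s[2]+s[0]**2+s[1]**2)
def big(m):
    cs,_=cv2.findContours(m.astype(np.uint8),cv2.RETR_EXTERNAL,cv2.CHAIN_APPROX_NONE); return sorted(cs,key=cv2.contourArea)[::-1]
def masks(c):
    hsv=cv2.cvtColor(c['pixels'],cv2.COLOR_RGB2HSV).astype(int); H,S,V=hsv[...,0],hsv[...,1],hsv[...,2]
    return H,S,V
E
python3 - <<'E'
from h import *
for n in('top0','scene0'):
    c=load(n);H,S,V=masks(c)
    blue=(H>105)&(H<125)&(S>120)&(V>60)
    yy,xx=np.mgrid[:480,:640]
    lidbox=np.zeros_like(blue); 
    p=proj(c,[.41,-.304,.0]); lidbox=(abs(xx-p[0])<45)&(abs(yy-p[1])<45)
    k=big(blue&lidbox)[0][:,0,:]; h=cv2.convexHull(k)[:,0,:]
    print(n,'lid',circ([onz(c,u,v,.003) for u,v in h]))
    w=(S<60)&(V>170)&lidbox
    m=np.zeros(w.shape,np.uint8); cv2.fillPoly(m,[h],1); w&=m>0
    ws=np.argwhere(w); P=np.array([onz(c,u,v,.004)[:2] for v,u in ws]); print(' white',P.mean(0),len(P)); 
    # line pixels on disc beyond 20 mm
    red=((H<8)|(H>172))&(S>110)&(V>60)
    for nm,q,z in(('rotor',[.565,-.116,.02],.008),('shoulder',[.51,.23,.08],.08)):
        p=proj(c,q); r=red&(np.hypot(xx-p[0],yy-p[1])<35)
        for k in big(r)[:3]:
            m=np.zeros(r.shape,np.uint8); cv2.drawContours(m,[k],-1,1,-1); a=np.argwhere(m)
            if len(a)<4: continue
            P=np.array([onz(c,u,v,z)[:2] for v,u in a]); d=np.linalg.svd(P-P.mean(0))
            e=[P[np.argmin((P-P.mean(0))@d[2][0])],P[np.argmax((P-P.mean(0))@d[2][0])]]
            print(' ',nm,len(a),a.mean(0)[::-1],P.mean(0),np.degrees(np.arctan2(d[2][0][1],d[2][0][0])),e)
E
```

```text
top0 lid (array([ 0.40927278, -0.30406373]), np.float64(0.059325171552824664))
 white [ 0.43811995 -0.31503829] 83
  rotor 29 [355.03448276 257.51724138] [ 0.59268525 -0.12673426] 156.30828801681886 [array([ 0.60577652, -0.13354621]), array([ 0.57970306, -0.1197809 ])]
  shoulder 7 [181. 279.] [0.52606832 0.254827  ] 137.9610533110714 [array([0.52828026, 0.2528127 ]), array([0.52385709, 0.25684026])]
scene0 lid (array([ 0.41123406, -0.30715855]), np.float64(0.0606275926060579))
 white [ 0.44148184 -0.31845874] 64
  rotor 29 [271.03448276 274.34482759] [ 0.59779822 -0.1317628 ] -28.8859289328381 [array([ 0.58743277, -0.12834841]), array([ 0.60866901, -0.13566725])]
  rotor 10 [269.2 261.3] [ 0.56786796 -0.11903435] -14.924083905606981 [array([ 0.56362831, -0.11963958]), array([ 0.5724868 , -0.11967468])]
  shoulder 20 [394.85 156.05] [0.52299732 0.24763821] -125.7084252760051 [array([0.52680744, 0.25379298]), array([0.52168091, 0.240489  ])]
```

```bash
cat >> h.py <<'E'
def Tdown(yaw):  # yaw = direction of tool x in world; z down
    x=np.array([np.cos(yaw),np.sin(yaw),0]); z=np.array([0,0,-1.]); return np.c_[x,np.cross(z,x),z]
def delta(P,yaw,st=None):
    st=st or get_state(); R0=R.from_rotvec(st['tcp_rot']).as_matrix()
    return np.round(R0.T@(np.array(P)-st['eef_pos'])*1000,1), np.round(R.from_matrix(R0.T@Tdown(yaw)).as_rotvec(),3)
def toolyaw(st): 
    R0=R.from_rotvec(st['tcp_rot']).as_matrix(); return np.arctan2(R0[1,0],R0[0,0])
E
python3 - <<'E'
from h import *
c=load('wrist0'); st=get_state(); R0=R.from_rotvec(st['tcp_rot']).as_matrix()
print(R0.T@(c['position']-st['eef_pos'])); print(R0.T@RM(c)); print(np.degrees(toolyaw(st)),st['joint_positions'])
E
```

```text
[ 7.80250246e-02  6.17167278e-05 -1.43223767e-01]
[[ 1.19143835e-03  9.53369251e-01  3.01803997e-01]
 [ 9.99999209e-01 -1.25751868e-03  2.46591545e-05]
 [ 4.03033443e-04  3.01803729e-01 -9.53369995e-01]]
155.66153769558844 [ 1.14362539e+00  3.53526177e-01  1.63394831e+00 -2.82239249e-05
  1.15521493e+00 -2.37321175e-03]
```

```bash
python3 - <<'E'
from h import *
st=get_state()
for P,y in(([.25,.55,.36],155.7),([.25,.40,.40],130),([.33,.1,.38],95),([.55,-.09,.20],66)): print(delta(P,np.radians(y),st))
E
```

```text
(array([  -1.1,  -20.6, -129.3]), array([-0.001,  0.   , -0.001]))
(array([ -62.9, -157.3, -169.1]), array([-0.001,  0.   ,  0.448]))
(array([-259.5, -397.7, -148.8]), array([-1.000e-03,  1.000e-03,  1.059e+00]))
(array([-538.2, -479.9,   31.3]), array([-1.000e-03,  1.000e-03,  1.565e+00]))
```

Emit:
{"api": "arm_command", "payload": {"targets": [{"tx":0,"ty":-15,"tz":-65,"rz":0},{"tx":0,"ty":-20,"tz":-130,"rz":0},{"tx":-30,"ty":-80,"tz":-165,"rz":0.15},{"tx":-50,"ty":-130,"tz":-170,"rz":0.3},{"tx":-90,"ty":-180,"tz":-170,"rz":0.45},{"tx":-125,"ty":-230,"tz":-165,"rz":0.6},{"tx":-160,"ty":-275,"tz":-160,"rz":0.75},{"tx":-195,"ty":-320,"tz":-155,"rz":0.9},{"tx":-230,"ty":-360,"tz":-150,"rz":1.05},{"tx":-275,"ty":-400,"tz":-145,"rz":1.2},{"tx":-320,"ty":-415,"tz":-120,"rz":1.35},{"tx":-375,"ty":-430,"tz":-90,"rz":1.5},{"tx":-425,"ty":-450,"tz":-50,"rz":1.565},{"tx":-480,"ty":-465,"tz":-10,"rz":1.565},{"tx":-538,"ty":-480,"tz":31,"rz":1.565},{"tx":-538,"ty":-480,"tz":31,"rz":1.565},{"tx":-538,"ty":-480,"tz":31,"rz":1.565},{"tx":-538,"ty":-480,"tz":31,"rz":1.565}]}}

```text
schema error: expected keys tx, ty, tz, rx, ry, rz, fingers
```

```bash
python3 - <<'E'
from h import *
snap('wrist','w1'); st=get_state(); print(st['t'],st['eef_pos'],np.degrees(toolyaw(st)),st['joint_positions'])
E
```

```text
0.2 [0.25745791 0.56918643 0.23082804] 155.66054307025462 [ 1.14360369e+00  3.53414623e-01  1.63385256e+00  9.62043160e-06
  1.15520102e+00 -2.39286878e-03]
```

View pics/w1.png

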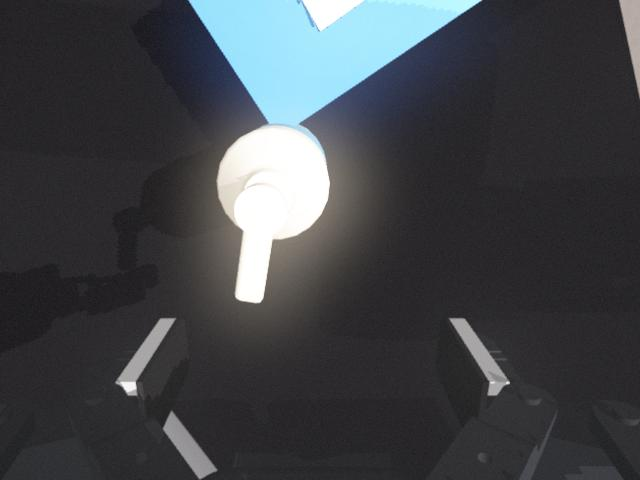

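Emit:
{"api": "arm_command", "payload": {"targets": [{"tx":0,"ty":-15,"tz":-65,"rx":0,"ry":0,"rz":0,"fingers":-1},{"tx":0,"ty":-20,"tz":-130,"rx":0,"ry":0,"rz":0,"fingers":-1},{"tx":-30,"ty":-80,"tz":-165,"rx":0,"ry":0,"rz":0.15,"fingers":-1},{"tx":-50,"ty":-130,"tz":-170,"rx":0,"ry":0,"rz":0.3,"fingers":-1},{"tx":-90,"ty":-180,"tz":-170,"rx":0,"ry":0,"rz":0.45,"fingers":-1},{"tx":-125,"ty":-230,"tz":-165,"rx":0,"ry":0,"rz":0.6,"fingers":-1},{"tx":-160,"ty":-275,"tz":-160,"rx":0,"ry":0,"rz":0.75,"fingers":-1},{"tx":-195,"ty":-320,"tz":-155,"rx":0,"ry":0,"rz":0.9,"fingers":-1},{"tx":-230,"ty":-360,"tz":-150,"rx":0,"ry":0,"rz":1.05,"fingers":-1},{"tx":-275,"ty":-400,"tz":-145,"rx":0,"ry":0,"rz":1.2,"fingers":-1},{"tx":-320,"ty":-415,"tz":-120,"rx":0,"ry":0,"rz":1.35,"fingers":-1},{"tx":-375,"ty":-430,"tz":-90,"rx":0,"ry":0,"rz":1.5,"fingers":-1},{"tx":-425,"ty":-450,"tz":-50,"rx":0,"ry":0,"rz":1.565,"fingers":-1},{"tx":-480,"ty":-465,"tz":-10,"rx":0,"ry":0,"rz":1.565,"fingers":-1},{"tx":-538,"ty":-480,"tz":31,"rx":0,"ry":0,"rz":1.565,"fingers":-1},{"tx":-538,"ty":-480,"tz":31,"rx":0,"ry":0,"rz":1.565,"fingers":-1},{"tx":-538,"ty":-480,"tz":31,"rx":0,"ry":0,"rz":1.565,"fingers":-1}]}}

```text
t: 2.33
eef_pos: [0.5497, -0.0903, 0.1987]
tcp_rot: [-2.634, -1.708, 0.003]
contact_force: [-0.3, 0.2, 0.2]
finger_gap: 0.0853
```

```bash
python3 - <<'E'
from h import *
snap('wrist','w1'); st=get_state(); print(st['t'],st['eef_pos'],np.degrees(toolyaw(st)),st['joint_positions'])
E
```

```text
2.375 [ 0.54942745 -0.08967842  0.19969684] 65.9438437959915 [-1.64574843e-01  2.82012367e-01  1.81100394e+00  1.60141246e-04
  1.05043427e+00  2.55204844e-01]
```

View pics/w1.png

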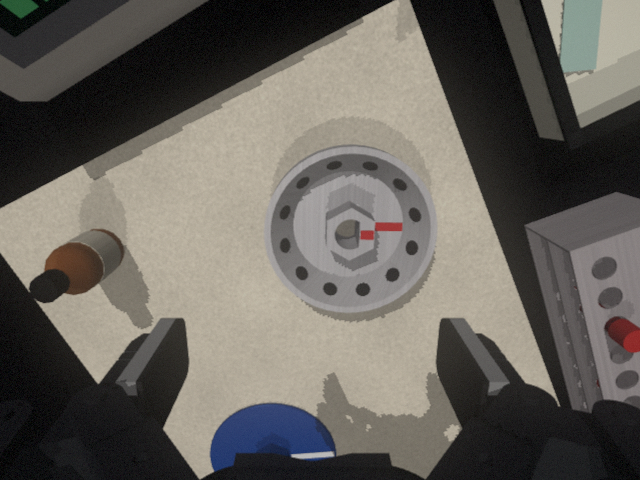

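```bash
cat >> h.py <<'E'
def redmarks(c,P0,z,rpx,color='red'):
    H,S,V=masks(c); yy,xx=np.mgrid[:480,:640]; p=proj(c,P0)
    m=(((H<8)|(H>172))&(S>100)&(V>60)) if color=='red' else ((S<50)&(V>170))
    m&=(np.hypot(xx-p[0],yy-p[1])<rpx); return m
def holes(c,P0,rpx,z):
    g=cv2.cvtColor(c['pixels'],cv2.COLOR_RGB2GRAY); yy,xx=np.mgrid[:480,:640]; p=proj(c,P0)
    b=(g<60)&(np.hypot(xx-p[0],yy-p[1])<rpx); n,l,s,ce=cv2.connectedComponentsWithStats(b.astype(np.uint8))
    return [(ce[i],s[i,4]) for i in range(1,n) if s[i,4]>15]
E
python3 - <<'E'
from h import *
c=load('w1'); P0=[.565,-.116,.02]
hs=holes(c,P0,80,.02); print([(x.round(1).tolist(),int(a)) for x,a in hs])
good=[x for x,a in hs if 40<a<200]
for z in(.016,.02,.024):
    print(z,circ([onz(c,*x,z) for x in good]))
m=redmarks(c,P0,.02,85)
n,l,s,ce=cv2.connectedComponentsWithStats(m.astype(np.uint8))
for i in range(1,n):
    if s[i,4]>20: print(s[i],ce[i],onz(c,*ce[i],.032),onz(c,*ce[i],.008))
i=c['pixels'][140:320,255:455,::-1]; cv2.imwrite('pics/z1.png',cv2.resize(i,None,fx=4,fy=3.3,interpolation=cv2.INTER_CUBIC)[:600,:800])
E
```

```text
[([333.8, 165.0], 79), ([369.7, 165.7], 86), ([302.3, 182.4], 79), ([399.4, 184.2], 97), ([284.6, 212.0], 82), ([414.5, 214.6], 99), ([284.7, 245.0], 89), ([411.4, 247.4], 110), ([301.3, 272.7], 96), ([392.2, 274.4], 114), ([329.7, 288.6], 104), ([362.4, 289.2], 118)]
0.016 (array([ 0.56772762, -0.11795676]), np.float64(0.052380895164813555))
0.02 (array([ 0.56789214, -0.11674649]), np.float64(0.05173801930045714))
0.024 (array([ 0.56805666, -0.11553622]), np.float64(0.05109514343610166))
[375 223  27   8 214] [388.12149533 226.52803738] [ 0.59625481 -0.12261446  0.032     ] [ 0.59742587 -0.13061169  0.008     ]
[361 231  13   9 111] [367.12612613 234.78378378] [ 0.57952016 -0.12224007  0.032     ] [ 0.57939528 -0.13020831  0.008     ]
```

View pics/z1.png

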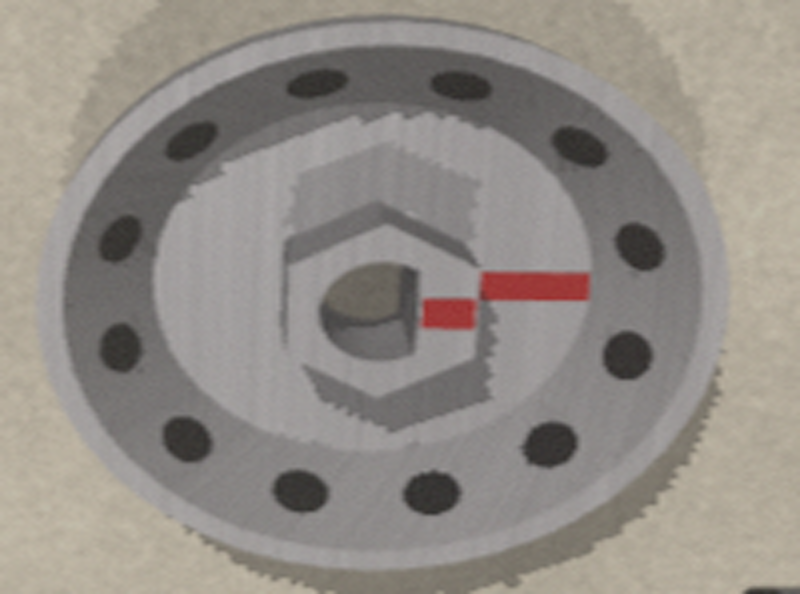

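```bash
python3 - <<'E'
from h import *
st=get_state()
for z in(.09,.04,.011): print(delta([.5687,-.1171,z],np.radians(64.7),st))
E
```

```text
(array([-17.1,  29. , 109.6]), array([-0.002,  0.   ,  0.022]))
(array([-17.1,  29.1, 159.6]), array([-0.002,  0.   ,  0.022]))
(array([-17.1,  29.1, 188.6]), array([-0.002,  0.   ,  0.022]))
```

Emit:
{"api": "arm_command", "payload": {"targets": [{"tx":-9,"ty":15,"tz":40,"rx":0,"ry":0,"rz":0.022,"fingers":-0.29},{"tx":-17,"ty":29,"tz":90,"rx":0,"ry":0,"rz":0.022,"fingers":-0.29},{"tx":-17,"ty":29,"tz":125,"rx":0,"ry":0,"rz":0.022,"fingers":-0.29},{"tx":-17,"ty":29,"tz":125,"rx":0,"ry":0,"rz":0.022,"fingers":-0.29},{"tx":-17,"ty":29,"tz":125,"rx":0,"ry":0,"rz":0.022,"fingers":-0.29}]}}

```text
t: 3.0
eef_pos: [0.5703, -0.1166, 0.0773]
tcp_rot: [2.652, 1.682, 0.003]
contact_force: [0.4, 0.2, 1.0]
finger_gap: 0.0552
```

```bash
python3 - <<'E'
from h import *
snap('wrist','w2'); st=get_state(); print(st['t'],st['eef_pos'],np.degrees(toolyaw(st)),st['finger_gap'])
for z in(.04,.011): print(delta([.5687,-.1171,z],np.radians(64.7),st))
E
```

```text
3.05 [ 0.57067585 -0.1167197   0.07760977] 64.76581052811083 0.05453709325979382
(array([-1.2, -1.7, 37.6]), array([ 0.003, -0.001,  0.001]))
(array([-1.2, -1.8, 66.6]), array([ 0.003, -0.001,  0.001]))
```

View pics/w2.png

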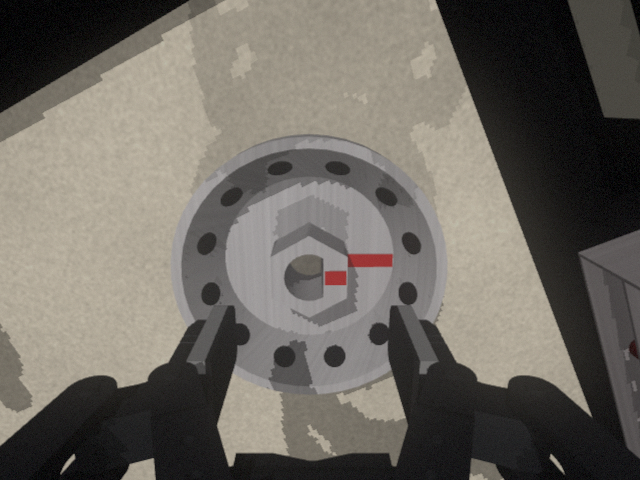

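```bash
python3 - <<'E'
from h import *
c=load('w2'); P0=[.568,-.117,.02]
hs=holes(c,P0,135,.02)
good=[x for x,a in hs if 120<a<450 and x[1]<300 or (240<x[0]<360 and 350<x[1]<365)]; print([(x.round().tolist(),int(a)) for x,a in hs])
print(len(good),circ([onz(c,*x,.02) for x in good]))
m=redmarks(c,P0,.02,135)
n,l,s,ce=cv2.connectedComponentsWithStats(m.astype(np.uint8))
for i in range(1,n):
    if s[i,4]>20: print(ce[i],onz(c,*ce[i],.032),onz(c,*ce[i],.008))
E
```

```text
[([337.0, 168.0], 247), ([279.0, 168.0], 247), ([231.0, 197.0], 272), ([386.0, 196.0], 260), ([206.0, 243.0], 298), ([411.0, 243.0], 275), ([210.0, 294.0], 318), ([407.0, 293.0], 304), ([227.0, 342.0], 1503), ([394.0, 340.0], 1464), ([196.0, 328.0], 180), ([426.0, 326.0], 106), ([284.0, 356.0], 342), ([334.0, 356.0], 329)]
10 (array([ 0.56777836, -0.11682414]), np.float64(0.05189028721328434))
[369.6173913  259.97913043] [ 0.5973961  -0.12076941  0.032     ] [ 0.59675432 -0.1302607   0.008     ]
[335.1384083  277.61245675] [ 0.57918845 -0.12201621  0.032     ] [ 0.57623069 -0.13166609  0.008     ]
```

```bash
python3 - <<'E'
from h import *
print(delta([.568,-.117,.011],np.radians(65.2)))
E
```

```text
(array([-1.4, -2.5, 66.6]), array([ 0.003, -0.001, -0.008]))
```

Emit:
{"api": "arm_command", "payload": {"targets": [{"tx":-1.5,"ty":-2.5,"tz":20,"rx":0,"ry":0,"rz":-0.008,"fingers":-0.29},{"tx":-1.5,"ty":-2.5,"tz":40,"rx":0,"ry":0,"rz":-0.008,"fingers":-0.29},{"tx":-1.5,"ty":-2.5,"tz":55,"rx":0,"ry":0,"rz":-0.008,"fingers":-0.29},{"tx":-1.5,"ty":-2.5,"tz":66,"rx":0,"ry":0,"rz":-0.008,"fingers":-0.29},{"tx":-1.5,"ty":-2.5,"tz":66,"rx":0,"ry":0,"rz":-0.008,"fingers":-0.29},{"tx":-1.5,"ty":-2.5,"tz":66,"rx":0,"ry":0,"rz":-0.008,"fingers":-0.29}]}}

```text
t: 3.8
eef_pos: [0.567, -0.1173, 0.0098]
tcp_rot: [2.646, 1.692, 0.001]
contact_force: [0.3, 0.2, 0.0]
finger_gap: 0.0551
```

```bash
python3 - <<'E'
from h import *
snap('wrist','w3'); st=get_state(); print(st['t'],st['eef_pos'],np.degrees(toolyaw(st)),st['finger_gap'],st['contact_force'])
print(delta([.568,-.117,.011],np.radians(65.2)))
E
```

```text
3.85 [ 0.56709582 -0.11732663  0.00984925] 65.19123478969706 0.0552747068704067 [-0.70422926  0.57485545 -0.4100347 ]
(array([ 0.7,  0.7, -1.2]), array([ 0.001, -0.   , -0.   ]))
```

View pics/w3.png

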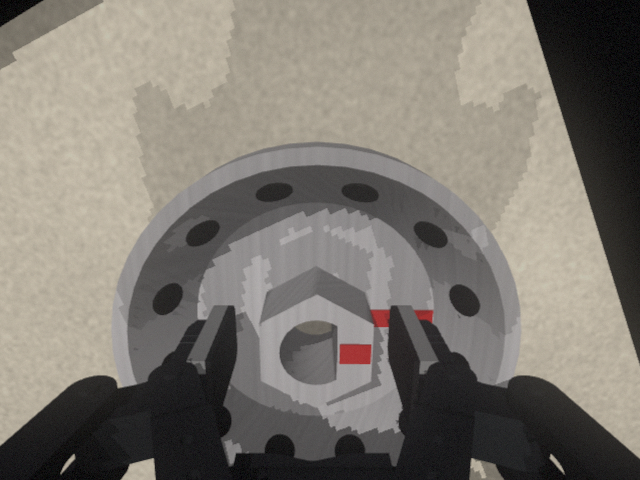

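Emit:
{"api": "arm_command", "payload": {"targets": [{"tx":0.5,"ty":0.5,"tz":-2,"rx":0,"ry":0,"rz":0,"fingers":-0.1},{"tx":0.5,"ty":0.5,"tz":-2,"rx":0,"ry":0,"rz":0,"fingers":1},{"tx":0.5,"ty":0.5,"tz":-2,"rx":0,"ry":0,"rz":0,"fingers":1},{"tx":0.5,"ty":0.5,"tz":-2,"rx":0,"ry":0,"rz":0,"fingers":1},{"tx":0.5,"ty":0.5,"tz":-2,"rx":0,"ry":0,"rz":0,"fingers":1},{"tx":0.5,"ty":0.5,"tz":-22,"rx":0,"ry":0,"rz":0,"fingers":1},{"tx":0.5,"ty":0.5,"tz":-52,"rx":0,"ry":0,"rz":0,"fingers":1},{"tx":0.5,"ty":0.5,"tz":-92,"rx":0,"ry":0,"rz":0,"fingers":1},{"tx":0.5,"ty":0.5,"tz":-142,"rx":0,"ry":0,"rz":0,"fingers":1},{"tx":0.5,"ty":0.5,"tz":-200,"rx":0,"ry":0,"rz":0,"fingers":1},{"tx":0.5,"ty":0.5,"tz":-200,"rx":0,"ry":0,"rz":0,"fingers":1}], "grip_force": 80}}

```text
t: 5.22
eef_pos: [0.57, -0.1175, 0.2152]
tcp_rot: [2.641, 1.689, 0.011]
contact_force: [0.0, -0.3, -2.9]
finger_gap: 0.0344
```

```bash
python3 - <<'E'
from h import *
snap('wrist','w4'); snap('scene','s4'); st=get_state(); print(st['t'],st['eef_pos'],np.degrees(toolyaw(st)),st['finger_gap'],st['contact_force'],st['wrist_torque'])
E
```

```text
5.325 [ 0.56702042 -0.11694261  0.21008845] 65.19062078487121 0.03429888806706487 [ 0.2296684   0.20246862 -3.56193095] [ 0.03363771  0.05849644 -0.04028462]
```

View pics/w4.png

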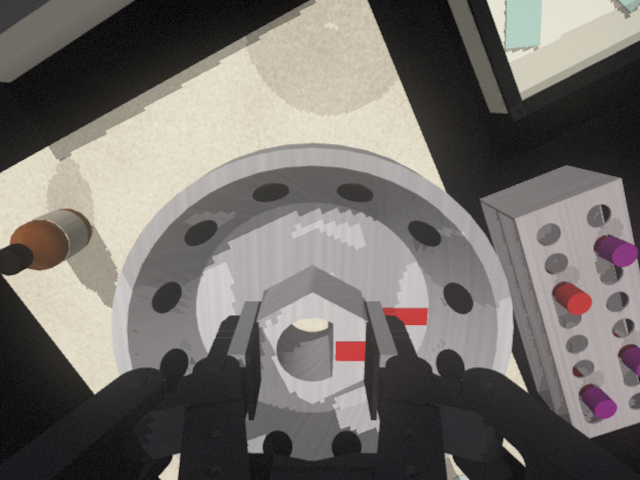

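View pics/s4.png

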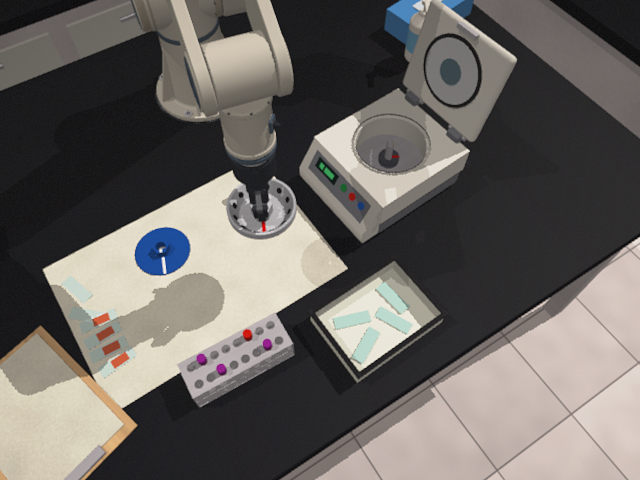

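```bash
python3 - <<'E'
from h import *
st=get_state(); R0=R.from_rotvec(st['tcp_rot']).as_matrix()
c=load('w4')
hs=holes(c,st['eef_pos']+[0,0,.008],200,0); print([(x.round().tolist(),int(a)) for x,a in hs if 300<a<900])
z=st['eef_pos'][2]
good=[x for x,a in hs if 300<a<900 and x[1]<320]
q=circ([onz(c,*x,z+.008) for x in good]); print(q, R0.T@(np.r_[q[0],z]-st['eef_pos']))
m=redmarks(c,st['eef_pos'],0,150)
n,l,s,ce=cv2.connectedComponentsWithStats(m.astype(np.uint8))
for i in range(1,n):
    if s[i,4]>20: print(ce[i],s[i],[R0.T@(onz(c,*ce[i],z+h)-st['eef_pos']) for h in(.0202,-.0038)])
print(delta([.583,.17,.21],np.radians(140),st))
E
```

```text
[([270.0, 193.0], 429), ([355.0, 193.0], 435), ([200.0, 233.0], 515), ([424.0, 233.0], 529), ([166.0, 297.0], 611), ([458.0, 298.0], 604)]
(array([ 0.56823676, -0.11994251]), np.float64(0.05396353590934889)) [-2.21265380e-03  2.36284587e-03  2.05812266e-06]
[408.32601351 314.81587838] [383 308  45  17 592] [array([ 0.01126815,  0.03413221, -0.02016058]), array([-0.00118515,  0.0402945 ,  0.0038433 ])]
[350.4745167  350.98418278] [336 342  30  19 569] [array([-0.00234279,  0.01531536, -0.02018398]), array([-0.0173399 ,  0.01796088,  0.00381553])]
(array([ 267.2, -105.9,    0. ]), array([ 1.000e-03,  1.000e-03, -1.306e+00]))
```

Emit:
{"api": "arm_command", "payload": {"targets": [{"tx":20,"ty":-10,"tz":0,"rx":0,"ry":0,"rz":-0.13,"fingers":1},{"tx":55,"ty":-20,"tz":0,"rx":0,"ry":0,"rz":-0.3,"fingers":1},{"tx":90,"ty":-35,"tz":0,"rx":0,"ry":0,"rz":-0.45,"fingers":1},{"tx":125,"ty":-50,"tz":0,"rx":0,"ry":0,"rz":-0.6,"fingers":1},{"tx":160,"ty":-63,"tz":0,"rx":0,"ry":0,"rz":-0.75,"fingers":1},{"tx":195,"ty":-77,"tz":0,"rx":0,"ry":0,"rz":-0.9,"fingers":1},{"tx":225,"ty":-90,"tz":0,"rx":0,"ry":0,"rz":-1.05,"fingers":1},{"tx":250,"ty":-100,"tz":0,"rx":0,"ry":0,"rz":-1.2,"fingers":1},{"tx":267,"ty":-106,"tz":0,"rx":0,"ry":0,"rz":-1.306,"fingers":1},{"tx":267,"ty":-106,"tz":0,"rx":0,"ry":0,"rz":-1.306,"fingers":1},{"tx":267,"ty":-106,"tz":0,"rx":0,"ry":0,"rz":-1.306,"fingers":1},{"tx":267,"ty":-106,"tz":0,"rx":0,"ry":0,"rz":-1.306,"fingers":1},{"tx":267,"ty":-106,"tz":0,"rx":0,"ry":0,"rz":-1.306,"fingers":1}]}}

```text
t: 6.95
eef_pos: [0.5831, 0.1692, 0.2092]
tcp_rot: [-1.076, -2.951, 0.0]
contact_force: [-0.3, -0.4, -2.5]
finger_gap: 0.0343
```

```bash
python3 - <<'E'
from h import *
st=get_state(); print(st['t'],st['eef_pos'],np.degrees(toolyaw(st)))
snap('wrist','w5'); st=get_state(); print(st['t'],st['eef_pos'],np.degrees(toolyaw(st)),st['finger_gap'],st['contact_force'],st['wrist_torque'])
R0=R.from_rotvec(st['tcp_rot']).as_matrix()
c=load('w5')
hs=holes(c,st['eef_pos']+[0,0,.008],200,0); print([(x.round().tolist(),int(a)) for x,a in hs if 300<a<900])
z=st['eef_pos'][2]
good=[x for x,a in hs if 300<a<900 and x[1]<320]
q=circ([onz(c,*x,z+.008) for x in good]); print(q, R0.T@(np.r_[q[0],z]-st['eef_pos']))
m=redmarks(c,st['eef_pos'],0,150)
n,l,s,ce=cv2.connectedComponentsWithStats(m.astype(np.uint8))
for i in range(1,n):
    if s[i,4]>20: print(ce[i],s[i],[R0.T@(onz(c,*ce[i],z+h)-st['eef_pos']) for h in(.0202,-.0038)])
E
```

```text
6.95 [0.58305641 0.16920105 0.2091981 ] 139.94115262782367
7.0 [0.58308615 0.16931826 0.20927648] 139.9566325114074 0.03452913679950293 [-0.22963028 -0.15004201 -2.81301538] [-0.01175479 -0.00809326 -0.03799081]
[([355.0, 192.0], 361), ([424.0, 233.0], 517), ([458.0, 298.0], 649)]
(array([0.58228661, 0.16976033]), np.float64(0.05193115638305228)) [ 8.96499007e-04 -1.75966140e-04  4.34797323e-08]
[408.26271186 314.82372881] [383 308  45  17 590] [array([ 0.01411223,  0.03036715, -0.02020265]), array([0.00165131, 0.03631992, 0.00379639])]
[350.34574468 350.93085106] [336 342  30  19 564] [array([ 0.00100563,  0.0123616 , -0.02020122]), array([-0.01401189,  0.01480219,  0.00379811])]
```

View pics/w5.png

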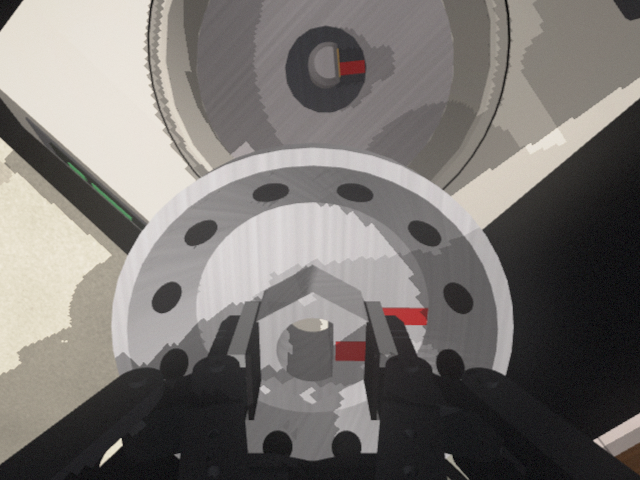

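```bash
python3 - <<'E'
from h import *
st=get_state(); R0=R.from_rotvec(st['tcp_rot']).as_matrix(); T=lambda P:(R0.T@(np.array(P)-st['eef_pos'])*1000).round(2)
c=load('w5')
i=c['pixels'][20:125,270:385,::-1]; cv2.imwrite('pics/z5.png',cv2.resize(i,None,fx=5.5,fy=5.5,interpolation=cv2.INTER_CUBIC))
g=cv2.cvtColor(c['pixels'],cv2.COLOR_RGB2GRAY); print(g[70,280:375:3])
m=(g<85)&(np.hypot(*(np.mgrid[:480,:640]-np.array([70,326])[:,None,None]))<50)
k=big(m)[0]; h=cv2.convexHull(k)[:,0]; q=circ([onz(c,u,v,.08) for u,v in h]); print(q,T([*q[0],.08]))
m=redmarks(c,[*q[0],.08],0,60); a=np.argwhere(m); P=np.array([onz(c,u,v,.08) for v,u in a]); d=np.linalg.svd(P[:,:2]-P[:,:2].mean(0))[2][0]; p=P.mean(0)
print(p,T(p),np.degrees(np.arctan2(*(p[:2]-q[0])[::-1])),np.degrees(np.arctan2(d[1],d[0])), np.hypot(*(p[:2]-q[0])))
for r in [np.ptp(a[:,1])]: print(a[:,1].min(),a[:,1].max())
E
```

```text
[130 128  61  61  60  60  64  59  59  58  99 100 122 127 126 125 122 124
 113  80  74  61  59  61  61  62  61  59  59 104 109 106]
(array([0.51393248, 0.23739069]), np.float64(0.023730890225191634)) [ 96.73   7.64 129.28]
[0.5226989  0.25036101 0.08      ] [ 98.37  23.2  129.28] 55.94590957934686 -123.13369712877312 0.01565501601748221
340 364
```

View pics/z5.png

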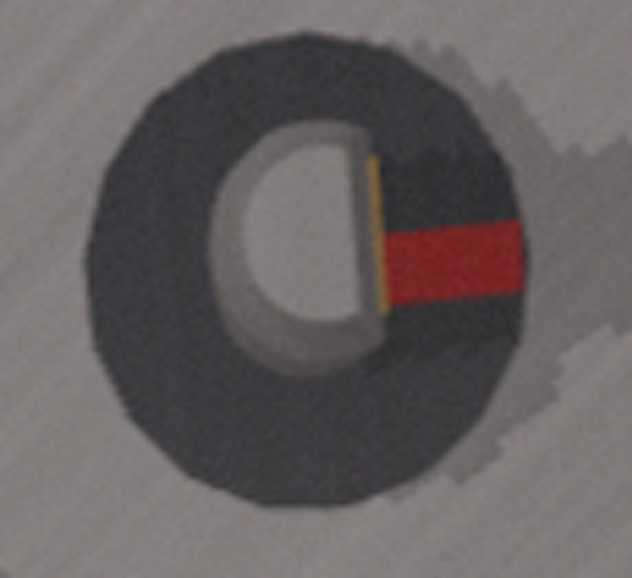

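```bash
python3 - <<'E'
from h import *
st=get_state(); R0=R.from_rotvec(st['tcp_rot']).as_matrix(); T=lambda P:(R0.T@(np.array(P)-st['eef_pos'])*1000).round(2)
c=load('w5')
f=lambda x,y:(270+x/5.5-.4,20+y/5.5-.4)
for n,(x,y) in dict(left=(245,235),top=(322,143),bot=(325,322)).items(): print(n,T(onz(c,*f(x,y),.132)))
print('axis@shoulder',T([.5139,.2374,.132]), 'proj tip centre',proj(c,[.5139,.2374,.132]))
yaw=np.radians(145.3); Rt=Tdown(yaw)
off=Rt@np.array([.001,0,0]); 
for u in(.150,.10,.0795):
  P=np.array([.5139,.2374,u+.0118])-off; P[2]=u+.0118
  print(u,P,delta(P,yaw,st))
E
```

```text
left [96.63  0.72 77.28]
top [103.94   7.28  77.28]
bot [89.59  7.72 77.28]
axis@shoulder [96.77  7.62 77.28] proj tip centre [328.67105241  62.04350443]
0.15 [0.51472214 0.23683072 0.1618    ] (array([95.8,  7.7, 47.5]), array([-0.   , -0.   , -0.093]))
0.1 [0.51472214 0.23683072 0.1118    ] (array([95.8,  7.7, 97.5]), array([-0.   , -0.   , -0.093]))
0.0795 [0.51472214 0.23683072 0.0913    ] (array([ 95.8,   7.7, 118. ]), array([-0.   , -0.   , -0.093]))
```

Emit:
{"api": "arm_command", "payload": {"targets": [{"tx":25,"ty":2,"tz":0,"rx":0,"ry":0,"rz":-0.04,"fingers":1},{"tx":50,"ty":4,"tz":10,"rx":0,"ry":0,"rz":-0.09,"fingers":1},{"tx":75,"ty":6,"tz":25,"rx":0,"ry":0,"rz":-0.093,"fingers":1},{"tx":91,"ty":7.7,"tz":40,"rx":0,"ry":0,"rz":-0.093,"fingers":1},{"tx":95.8,"ty":7.7,"tz":47,"rx":0,"ry":0,"rz":-0.093,"fingers":1},{"tx":95.8,"ty":7.7,"tz":47,"rx":0,"ry":0,"rz":-0.093,"fingers":1},{"tx":95.8,"ty":7.7,"tz":47,"rx":0,"ry":0,"rz":-0.093,"fingers":1},{"tx":95.8,"ty":7.7,"tz":47,"rx":0,"ry":0,"rz":-0.093,"fingers":1}]}}

```text
t: 8.0
eef_pos: [0.5154, 0.2371, 0.1628]
tcp_rot: [0.936, 2.998, 0.001]
contact_force: [-0.2, 1.3, -3.1]
finger_gap: 0.0344
```

```bash
python3 - <<'E'
from h import *
snap('wrist','w6');snap('top','t6'); st=get_state(); print(st['t'],st['eef_pos'],np.degrees(toolyaw(st)),st['finger_gap'],st['contact_force'],st['wrist_torque'])
P=np.array([.5147,.2368,.0913]); print(delta(P,np.radians(145.3)))
E
```

```text
8.1 [0.5151375  0.23706356 0.16261519] 145.3145541286375 0.03449076041690422 [ 0.01289074 -0.33330112 -2.9838884 ] [0.00440623 0.01078745 0.03602021]
(array([ 0.2, -0.5, 71.3]), array([0.001, 0.   , 0.   ]))
```

View pics/w6.png

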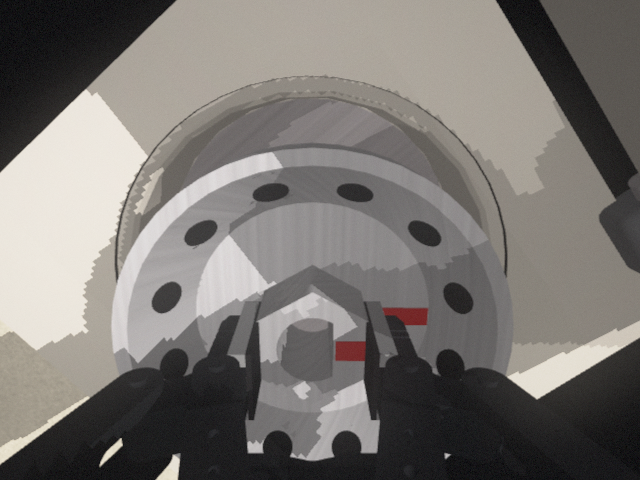

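Emit:
{"api": "arm_command", "payload": {"targets": [{"tx":0.2,"ty":-0.5,"tz":8,"rx":0,"ry":0,"rz":0,"fingers":1},{"tx":0.2,"ty":-0.5,"tz":16,"rx":0,"ry":0,"rz":0,"fingers":1},{"tx":0.2,"ty":-0.5,"tz":22,"rx":0,"ry":0,"rz":0,"fingers":1},{"tx":0.2,"ty":-0.5,"tz":27,"rx":0,"ry":0,"rz":0,"fingers":1},{"tx":0.2,"ty":-0.5,"tz":32,"rx":0,"ry":0,"rz":0,"fingers":1},{"tx":0.2,"ty":-0.5,"tz":32,"rx":0,"ry":0,"rz":0,"fingers":1}]}}

```text
t: 8.85
eef_pos: [0.514, 0.2369, 0.1299]
tcp_rot: [-0.935, -2.999, 0.001]
contact_force: [-0.5, -0.7, -3.0]
finger_gap: 0.0346
```

```bash
python3 - <<'E'
from h import *
snap('wrist','w7'); st=get_state(); print(st['t'],st['eef_pos'],np.degrees(toolyaw(st)),st['finger_gap'],st['contact_force'],st['wrist_torque'])
P=np.array([.5147,.2368,.0913]); print(delta(P,np.radians(145.3)))
E
```

```text
8.9 [0.51414715 0.23701123 0.13014806] 145.35053870800706 0.034608116522372445 [-0.63611566 -0.48964314 -3.26771353] [-0.00443806  0.03118568 -0.01932133]
(array([-0.6,  0.1, 38.8]), array([-0.   , -0.   ,  0.001]))
```

View pics/w7.png

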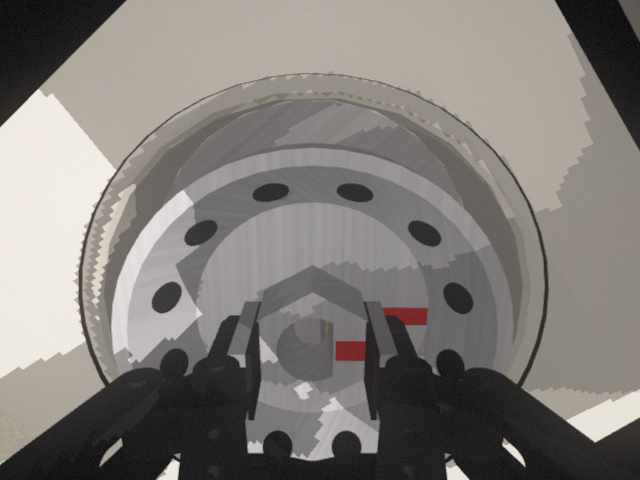

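Emit:
{"api": "arm_command", "payload": {"targets": [{"tx":-0.3,"ty":0,"tz":8,"rx":0,"ry":0,"rz":0,"fingers":1},{"tx":-0.3,"ty":0,"tz":16,"rx":0,"ry":0,"rz":0,"fingers":1},{"tx":-0.3,"ty":0,"tz":24,"rx":0,"ry":0,"rz":0,"fingers":1},{"tx":-0.3,"ty":0,"tz":31,"rx":0,"ry":0,"rz":0,"fingers":1},{"tx":-0.3,"ty":0,"tz":36,"rx":0,"ry":0,"rz":0,"fingers":1},{"tx":-0.3,"ty":0,"tz":38,"rx":0,"ry":0,"rz":0,"fingers":1},{"tx":-0.3,"ty":0,"tz":38,"rx":0,"ry":0,"rz":0,"fingers":1},{"tx":-0.3,"ty":0,"tz":38,"rx":0,"ry":0,"rz":0,"fingers":1}]}}

```text
t: 9.9
eef_pos: [0.5146, 0.2369, 0.0924]
tcp_rot: [0.936, 2.999, 0.0]
contact_force: [0.3, 0.1, -3.0]
finger_gap: 0.0343
```

```bash
python3 - <<'E'
from h import *
st=get_state(); print(st['t'],st['eef_pos'],np.degrees(toolyaw(st)),st['finger_gap'],st['contact_force'],st['wrist_torque'])
E
```

```text
9.9 [0.51458324 0.23690191 0.09238206] 145.34761806025966 0.034295361722543174 [ 0.31319648  0.11468015 -3.01260133] [-0.0299116  -0.04996143  0.01499511]
```

Emit:
{"api": "arm_command", "payload": {"targets": [{"tx":0,"ty":0,"tz":0.7,"rx":0,"ry":0,"rz":0,"fingers":1},{"tx":0,"ty":0,"tz":1.4,"rx":0,"ry":0,"rz":0,"fingers":1},{"tx":0,"ty":0,"tz":1.4,"rx":0,"ry":0,"rz":0,"fingers":1}]}}

```text
t: 10.28
eef_pos: [0.5147, 0.2369, 0.0923]
tcp_rot: [0.936, 2.999, 0.001]
contact_force: [-5.6, -2.5, 13.1]
finger_gap: 0.0339
```

Emit:
{"api": "arm_command", "payload": {"targets": [{"tx":0,"ty":0,"tz":0.5,"rx":0,"ry":0,"rz":0,"fingers":0.1},{"tx":0,"ty":0,"tz":0,"rx":0,"ry":0,"rz":0,"fingers":-0.25},{"tx":0,"ty":0,"tz":0,"rx":0,"ry":0,"rz":0,"fingers":-0.29},{"tx":0,"ty":0,"tz":0,"rx":0,"ry":0,"rz":0,"fingers":-0.29}]}}

```text
t: 10.78
eef_pos: [0.5145, 0.2369, 0.0908]
tcp_rot: [-0.936, -2.999, 0.0]
contact_force: [0.4, 0.4, 0.3]
finger_gap: 0.0552
```

```bash
python3 - <<'E'
from h import *
snap('wrist','w8'); st=get_state(); print(st['t'],st['eef_pos'],np.degrees(toolyaw(st)),st['finger_gap'],st['contact_force'],st['wrist_torque'])
E
```

```text
10.825 [0.51440978 0.23684614 0.09077989] 145.34982706329632 0.055098147769344366 [-0.30538965 -0.72459319  0.93520257] [ 0.04858921 -0.02120303  0.02010892]
```

View pics/w8.png

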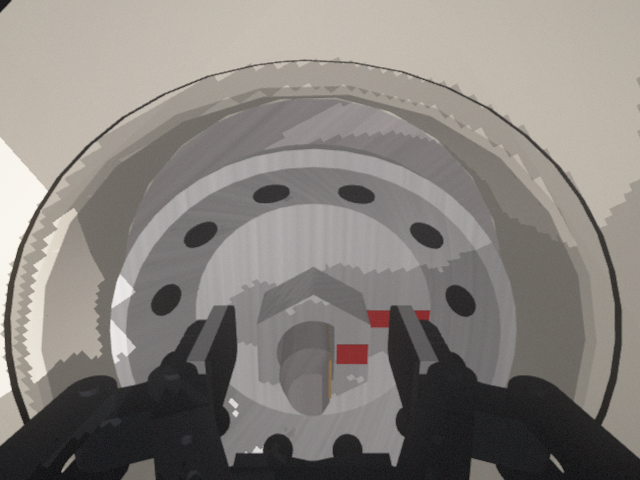

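Emit:
{"api": "arm_command", "payload": {"targets": [{"tx":0,"ty":0,"tz":-20,"rx":0,"ry":0,"rz":0,"fingers":-0.29},{"tx":0,"ty":0,"tz":-60,"rx":0,"ry":0,"rz":0,"fingers":-0.29},{"tx":0,"ty":0,"tz":-110,"rx":0,"ry":0,"rz":0,"fingers":-1},{"tx":0,"ty":0,"tz":-140,"rx":0,"ry":0,"rz":0,"fingers":-1},{"tx":0,"ty":0,"tz":-140,"rx":0,"ry":0,"rz":0,"fingers":-1},{"tx":0,"ty":0,"tz":-140,"rx":0,"ry":0,"rz":0,"fingers":-1}]}}

```text
t: 11.58
eef_pos: [0.5139, 0.2366, 0.23]
tcp_rot: [-0.935, -2.998, 0.001]
contact_force: [0.1, -0.2, 0.1]
finger_gap: 0.0853
```

```bash
python3 - <<'E'
from h import *
snap('wrist','w9'); st=get_state(); print(st['t'],st['eef_pos'],np.degrees(toolyaw(st)),st['finger_gap'],st['contact_force'],st['wrist_torque'])
c=load('w9'); P0=[.5139,.2374,.10]
hs=holes(c,P0,130,.1); print([(x.round().tolist(),int(a)) for x,a in hs])
good=[x for x,a in hs if 60<a<250 ]
for z in(.1,): print(len(good),circ([onz(c,*x,z) for x in good]))
m=redmarks(c,P0,.02,100)
n,l,s,ce=cv2.connectedComponentsWithStats(m.astype(np.uint8))
for i in range(1,n):
    if s[i,4]>20: print(ce[i],s[i,4],onz(c,*ce[i],.112),onz(c,*ce[i],.088))
print(delta([.41,-.30,.16],np.radians(69)))
E
```

```text
11.625 [0.51364933 0.23648015 0.22950991] 145.3472437338365 0.0855294347224746 [-0.16276878 -0.58065207 -0.28985107] [ 0.0243872  -0.018415    0.02951864]
[([292.0, 149.0], 145), ([335.0, 150.0], 141), ([256.0, 171.0], 150), ([371.0, 171.0], 148), ([237.0, 206.0], 159), ([391.0, 207.0], 169), ([239.0, 245.0], 161), ([388.0, 246.0], 168), ([260.0, 278.0], 161), ([367.0, 278.0], 172), ([294.0, 296.0], 161), ([332.0, 296.0], 174)]
12 (array([0.51377168, 0.23761298]), np.float64(0.0517591428341694))
[359.61363636 221.97727273] 308 [0.52491013 0.26513812 0.112     ] [0.53180462 0.26367948 0.088     ]
[333.32352941 231.94117647] 170 [0.52097046 0.24791335 0.112     ] [0.52750314 0.24487282 0.088     ]
(array([-219.9, -500.1,   70.2]), array([-0.002,  0.   ,  1.333]))
```

View pics/w9.png

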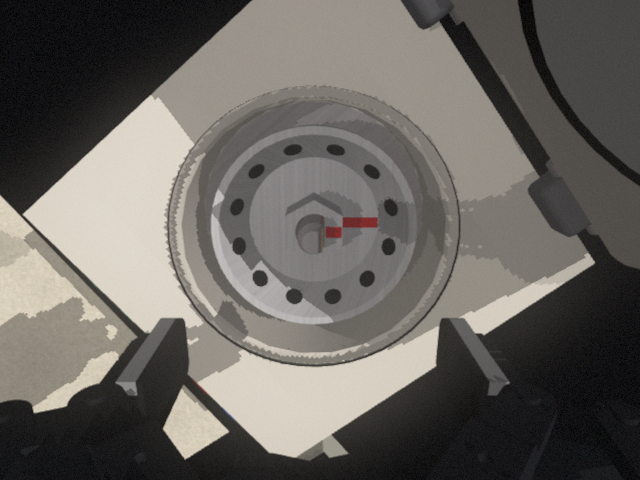

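Emit:
{"api": "arm_command", "payload": {"targets": [{"tx":-20,"ty":-45,"tz":0,"rx":0,"ry":0,"rz":0.15,"fingers":-1},{"tx":-40,"ty":-90,"tz":0,"rx":0,"ry":0,"rz":0.3,"fingers":-1},{"tx":-60,"ty":-140,"tz":0,"rx":0,"ry":0,"rz":0.45,"fingers":-1},{"tx":-80,"ty":-190,"tz":0,"rx":0,"ry":0,"rz":0.6,"fingers":-1},{"tx":-105,"ty":-240,"tz":0,"rx":0,"ry":0,"rz":0.75,"fingers":-1},{"tx":-130,"ty":-290,"tz":0,"rx":0,"ry":0,"rz":0.9,"fingers":-1},{"tx":-150,"ty":-340,"tz":0,"rx":0,"ry":0,"rz":1.05,"fingers":-1},{"tx":-170,"ty":-390,"tz":10,"rx":0,"ry":0,"rz":1.2,"fingers":-1},{"tx":-195,"ty":-445,"tz":35,"rx":0,"ry":0,"rz":1.333,"fingers":-1},{"tx":-220,"ty":-500,"tz":70,"rx":0,"ry":0,"rz":1.333,"fingers":-0.35},{"tx":-220,"ty":-500,"tz":70,"rx":0,"ry":0,"rz":1.333,"fingers":-0.35},{"tx":-220,"ty":-500,"tz":70,"rx":0,"ry":0,"rz":1.333,"fingers":-0.35},{"tx":-220,"ty":-500,"tz":70,"rx":0,"ry":0,"rz":1.333,"fingers":-0.35},{"tx":-220,"ty":-500,"tz":70,"rx":0,"ry":0,"rz":1.333,"fingers":-0.35}]}}

```text
t: 13.38
eef_pos: [0.4118, -0.2987, 0.1615]
tcp_rot: [2.587, 1.78, 0.001]
contact_force: [-0.7, 0.6, -1.2]
finger_gap: 0.0577
```

```bash
python3 - <<'E'
from h import *
c=snap('wrist','w10'); st=get_state(); print(st['t'],st['eef_pos'],np.degrees(toolyaw(st)),st['finger_gap'])
H,S,V=masks(c)
blue=(H>105)&(H<125)&(S>120)&(V>40); k=big(blue)[0][:,0]; h=cv2.convexHull(k)[:,0]
q=circ([onz(c,u,v,.004) for u,v in h]); print(q)
m=np.zeros(H.shape,np.uint8); cv2.fillPoly(m,[h],1)
w=((S<70)&(V>150)&(m>0)).astype(np.uint8); n,l,s,ce=cv2.connectedComponentsWithStats(w)
for i in range(1,n):
    if s[i,4]>20: print(ce[i],s[i],onz(c,*ce[i],.022),onz(c,*ce[i],.004),[np.degrees(np.arctan2(*(onz(c,*ce[i],z)[:2]-q[0])[::-1])) for z in(.022,.004)])
E
```

```text
13.425 [ 0.41174935 -0.29876876  0.16155761] 69.06389777707959 0.05742694410971021
(array([ 0.40979912, -0.30543723]), np.float64(0.06108863840469504))
[368.18108652 223.94366197] [339 219  59  11 497] [ 0.44660887 -0.31296822  0.022     ] [ 0.44711026 -0.31850572  0.004     ] [np.float64(-11.562704165670112), np.float64(-19.303158110165793)]
[330.50505051 232.45454545] [325 228  12  10  99] [ 0.42054296 -0.3095051   0.022     ] [ 0.41938547 -0.3148222   0.004     ] [np.float64(-20.737840199239923), np.float64(-44.39181664057631)]
[316.38181818 235.30909091] [311 232  11   7  55] [ 0.41077354 -0.30797005  0.022     ] [ 0.4089943  -0.31318945  0.004     ] [np.float64(-68.95732683490007), np.float64(-95.92706564766254)]
```

View pics/w10.png

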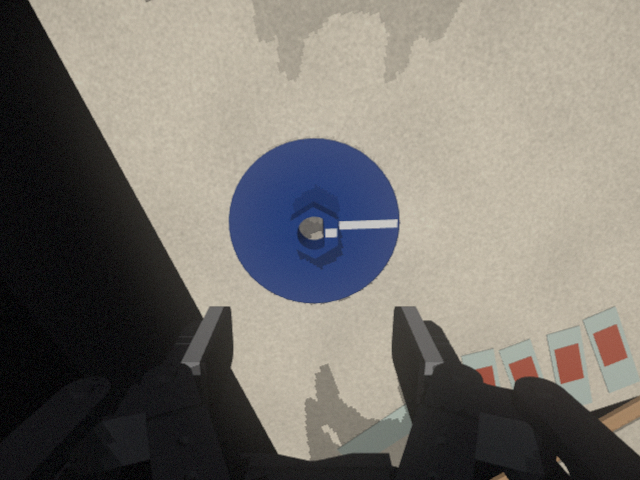

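```bash
python3 - <<'E'
from h import *
print(delta([.4098,-.3054,.0085],np.radians(70.5)))
E
```

```text
(array([ -6.9,   0.4, 153.1]), array([ 0.001,  0.   , -0.025]))
```

Emit:
{"api": "arm_command", "payload": {"targets": [{"tx":-7,"ty":0.4,"tz":45,"rx":0,"ry":0,"rz":-0.025,"fingers":-0.29},{"tx":-7,"ty":0.4,"tz":90,"rx":0,"ry":0,"rz":-0.025,"fingers":-0.29},{"tx":-7,"ty":0.4,"tz":115,"rx":0,"ry":0,"rz":-0.025,"fingers":-0.29},{"tx":-7,"ty":0.4,"tz":132,"rx":0,"ry":0,"rz":-0.025,"fingers":-0.29},{"tx":-7,"ty":0.4,"tz":144,"rx":0,"ry":0,"rz":-0.025,"fingers":-0.29},{"tx":-7,"ty":0.4,"tz":151,"rx":0,"ry":0,"rz":-0.025,"fingers":-0.29},{"tx":-7,"ty":0.4,"tz":151,"rx":0,"ry":0,"rz":-0.025,"fingers":-0.29},{"tx":-7,"ty":0.4,"tz":151,"rx":0,"ry":0,"rz":-0.025,"fingers":-0.29}]}}

```text
t: 14.42
eef_pos: [0.4093, -0.3065, 0.0105]
tcp_rot: [2.566, 1.81, 0.0]
contact_force: [-0.1, -0.1, 0.2]
finger_gap: 0.0553
```

```bash
python3 - <<'E'
from h import *
c=snap('wrist','w11'); st=get_state(); print(st['t'],st['eef_pos'],np.degrees(toolyaw(st)),st['finger_gap'],st['contact_force'])
print(delta([.4098,-.3054,.0085],np.radians(70.5)))
E
```

```text
14.475 [ 0.40935204 -0.30654783  0.010471  ] 70.39929521839755 0.05488895464815283 [ 0.71460015 -0.37851111  0.50030357]
(array([1.2, 0. , 2. ]), array([ 0.001,  0.   , -0.002]))
```

View pics/w11.png

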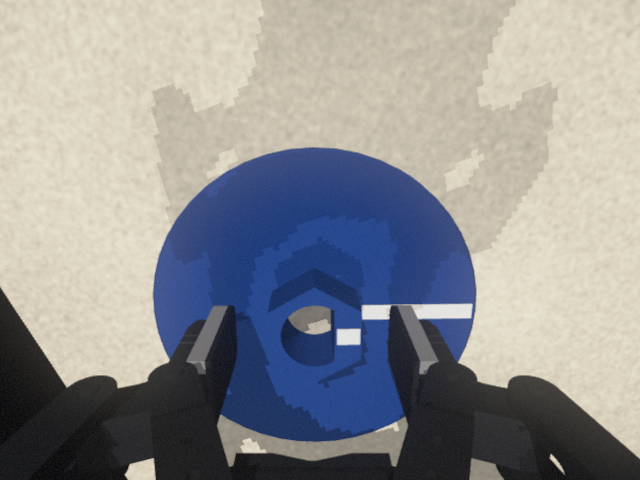

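Emit:
{"api": "arm_command", "payload": {"targets": [{"tx":1,"ty":0,"tz":1.5,"rx":0,"ry":0,"rz":0,"fingers":-0.1},{"tx":1,"ty":0,"tz":1.5,"rx":0,"ry":0,"rz":0,"fingers":1},{"tx":1,"ty":0,"tz":1.5,"rx":0,"ry":0,"rz":0,"fingers":1},{"tx":1,"ty":0,"tz":1.5,"rx":0,"ry":0,"rz":0,"fingers":1},{"tx":1,"ty":0,"tz":1.5,"rx":0,"ry":0,"rz":0,"fingers":1},{"tx":1,"ty":0,"tz":1.5,"rx":0,"ry":0,"rz":0,"fingers":1}], "grip_force": 50}}

```text
t: 15.22
eef_pos: [0.4095, -0.3054, 0.0088]
tcp_rot: [2.567, 1.811, 0.0]
contact_force: [-1.3, 0.7, 4.7]
finger_gap: 0.0308
```

```bash
python3 - <<'E'
from h import *
st=get_state(); print(st['t'],st['eef_pos'],np.degrees(toolyaw(st)),st['finger_gap'],st['contact_force'])
# next view pose: shaft ~97mm ahead on tool x, yaw 146
y=np.radians(145.5); s=np.array([.5139,.2374]); P=s-.097*np.array([np.cos(y),np.sin(y)]); print(P)
print(delta([*P,.22],y)); print(delta([.41,-.305,.22],np.radians(70.5)))
E
```

```text
15.225 [ 0.40952224 -0.30537907  0.00880887] 70.40992664686644 0.030793023981262095 [-1.33611766  0.74005382  4.69403964]
[0.59384024 0.1824586 ]
(array([ 521.4,   10.2, -211.2]), array([ 0.   ,  0.   , -1.311]))
(array([   0.5,    0.4, -211.2]), array([ 0.   ,  0.   , -0.002]))
```

Emit:
{"api": "arm_command", "payload": {"targets": [{"tx":0,"ty":0,"tz":-15,"rx":0,"ry":0,"rz":0,"fingers":1},{"tx":0,"ty":0,"tz":-45,"rx":0,"ry":0,"rz":0,"fingers":1},{"tx":10,"ty":0,"tz":-90,"rx":0,"ry":0,"rz":0,"fingers":1},{"tx":30,"ty":0,"tz":-140,"rx":0,"ry":0,"rz":-0.1,"fingers":1},{"tx":70,"ty":0,"tz":-180,"rx":0,"ry":0,"rz":-0.2,"fingers":1},{"tx":120,"ty":0,"tz":-205,"rx":0,"ry":0,"rz":-0.35,"fingers":1},{"tx":170,"ty":0,"tz":-211,"rx":0,"ry":0,"rz":-0.5,"fingers":1},{"tx":225,"ty":5,"tz":-211,"rx":0,"ry":0,"rz":-0.65,"fingers":1},{"tx":280,"ty":5,"tz":-211,"rx":0,"ry":0,"rz":-0.8,"fingers":1},{"tx":335,"ty":5,"tz":-211,"rx":0,"ry":0,"rz":-0.95,"fingers":1},{"tx":390,"ty":10,"tz":-211,"rx":0,"ry":0,"rz":-1.1,"fingers":1},{"tx":440,"ty":10,"tz":-211,"rx":0,"ry":0,"rz":-1.2,"fingers":1},{"tx":485,"ty":10,"tz":-211,"rx":0,"ry":0,"rz":-1.28,"fingers":1},{"tx":510,"ty":10,"tz":-211,"rx":0,"ry":0,"rz":-1.311,"fingers":1},{"tx":521,"ty":10,"tz":-211,"rx":0,"ry":0,"rz":-1.311,"fingers":1},{"tx":521,"ty":10,"tz":-211,"rx":0,"ry":0,"rz":-1.311,"fingers":1},{"tx":521,"ty":10,"tz":-211,"rx":0,"ry":0,"rz":-1.311,"fingers":1},{"tx":521,"ty":10,"tz":-211,"rx":0,"ry":0,"rz":-1.311,"fingers":1},{"tx":521,"ty":10,"tz":-211,"rx":0,"ry":0,"rz":-1.311,"fingers":1}]}}

```text
t: 17.6
eef_pos: [0.5934, 0.1815, 0.2195]
tcp_rot: [0.933, 3.0, -0.0]
contact_force: [-0.7, 0.4, -1.8]
finger_gap: 0.0307
```

```bash
python3 - <<'E'
from h import *
st=get_state(); c=snap('wrist','w12'); print(st['t'],st['eef_pos'],np.degrees(toolyaw(st)),st['finger_gap'],st['contact_force'])
R0=R.from_rotvec(st['tcp_rot']).as_matrix(); T=lambda P:(R0.T@(np.array(P)-st['eef_pos'])*1000).round(2)
H,S,V=masks(c); z=st['eef_pos'][2]
blue=(H>105)&(H<125)&(S>120)&(V>30); k=big(blue)[0][:,0]; 
k=cv2.convexHull(k)[:,0]; k=k[k[:,1]<310]; q=circ([onz(c,u,v,z-.0048) for u,v in k]); print(q,T([*q[0],z]))
w=((S<90)&(V>110)&(np.hypot(*(np.mgrid[:480,:640]-np.array([330,380])[:,None,None]))<120)).astype(np.uint8); n,l,s,ce=cv2.connectedComponentsWithStats(w)
for i in range(1,n):
    if s[i,4]>100: print(ce[i],s[i],T(onz(c,*ce[i],z+.0132)),T(onz(c,*ce[i],z-.0048)))
i=c['pixels'][0:120,250:400,::-1]; cv2.imwrite('pics/z12.png',cv2.resize(i,None,fx=5,fy=5,interpolation=cv2.INTER_CUBIC))
print('expected tip',proj(c,[.5139,.2374,.132]))
E
```

```text
17.6 [0.59339417 0.18150387 0.21950192] 145.4650880029498 0.030741242783737743 [-0.65995993  0.43720791 -1.79290983]
(array([0.59287806, 0.18203106]), np.float64(0.061725941667194986)) [ 0.72  0.14 -0.  ]
[416.6716329  316.74672229] [ 362  302  110   43 1678] [  9.77  35.18 -13.2 ] [ 0.33 40.05  4.8 ]
[307.19714656 322.16083009] [286 311  43  27 771] [  7.69  -1.6  -13.2 ] [-2.04 -1.82  4.8 ]
[345.3875 341.935 ] [334 334  24  17 400] [  0.14  11.47 -13.2 ] [-10.64  13.06   4.8 ]
[361.22065728 444.03755869] [343 438  31  12 213] [-43.04  18.44 -13.2 ] [-59.79  20.99   4.8 ]
expected tip [314.24190457  63.11271199]
```

View pics/w12.png

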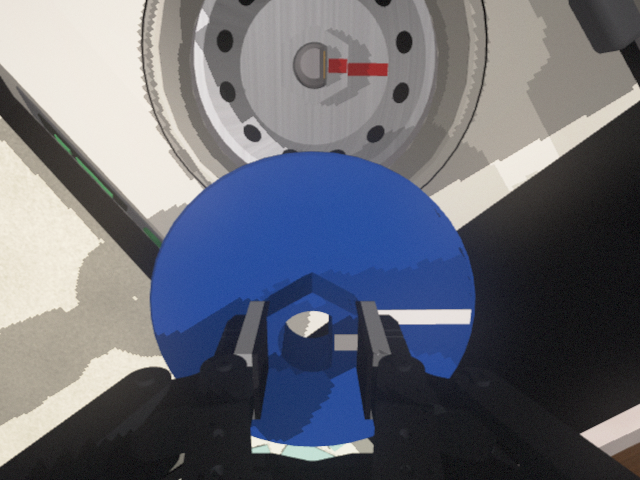

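View pics/z12.png

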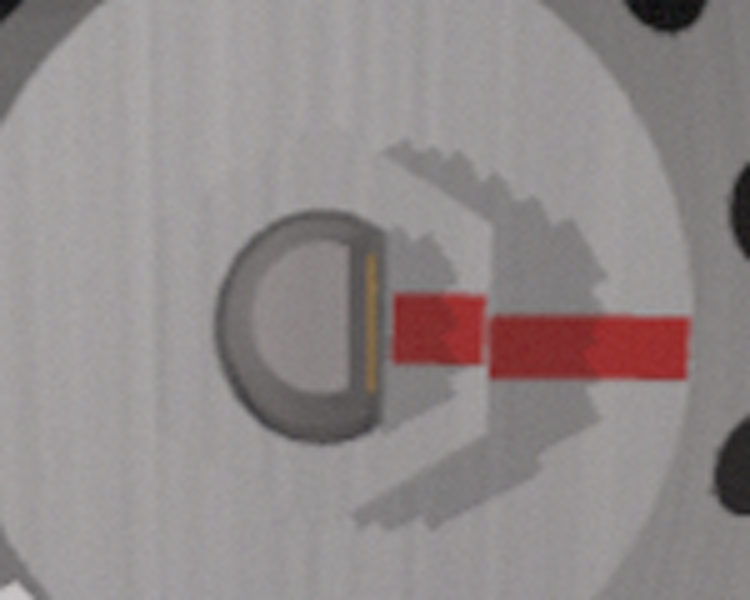

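```bash
python3 - <<'E'
from h import *
y=np.radians(146.5); o=Tdown(y)@np.array([.0006,.0001,0]); P=np.array([.5139,.2374,0])-o
print(P)
for z in(.150,.112): print(delta([P[0],P[1],z+.0088],y))
E
```

```text
[0.51434514 0.23698545 0.        ]
(array([96.5,  0.8, 60.7]), array([-0.   ,  0.   , -0.018]))
(array([96.5,  0.8, 98.7]), array([-0.   ,  0.   , -0.018]))
```

Emit:
{"api": "arm_command", "payload": {"targets": [{"tx":30,"ty":0.5,"tz":5,"rx":0,"ry":0,"rz":-0.018,"fingers":1},{"tx":65,"ty":0.8,"tz":20,"rx":0,"ry":0,"rz":-0.018,"fingers":1},{"tx":90,"ty":0.8,"tz":40,"rx":0,"ry":0,"rz":-0.018,"fingers":1},{"tx":96.5,"ty":0.8,"tz":55,"rx":0,"ry":0,"rz":-0.018,"fingers":1},{"tx":96.5,"ty":0.8,"tz":61,"rx":0,"ry":0,"rz":-0.018,"fingers":1},{"tx":96.5,"ty":0.8,"tz":61,"rx":0,"ry":0,"rz":-0.018,"fingers":1},{"tx":96.5,"ty":0.8,"tz":61,"rx":0,"ry":0,"rz":-0.018,"fingers":1},{"tx":96.5,"ty":0.8,"tz":61,"rx":0,"ry":0,"rz":-0.018,"fingers":1}]}}

```text
t: 18.65
eef_pos: [0.515, 0.2373, 0.1589]
tcp_rot: [0.905, 3.008, 0.001]
contact_force: [-0.1, -0.7, -1.2]
finger_gap: 0.0307
```

```bash
python3 - <<'E'
from h import *
c=snap('wrist','w13'); st=get_state(); print(st['t'],st['eef_pos'],np.degrees(toolyaw(st)),st['finger_gap'],st['contact_force'])
print(delta([.51435,.2370,.1208],np.radians(146.5)))
E
```

```text
18.7 [0.51489249 0.23733357 0.15881527] 146.52560733054824 0.030639886955148875 [ 0.13946375  0.15872518 -2.03408153]
(array([ 0.3, -0.6, 38. ]), array([0.001, 0.   , 0.   ]))
```

View pics/w13.png

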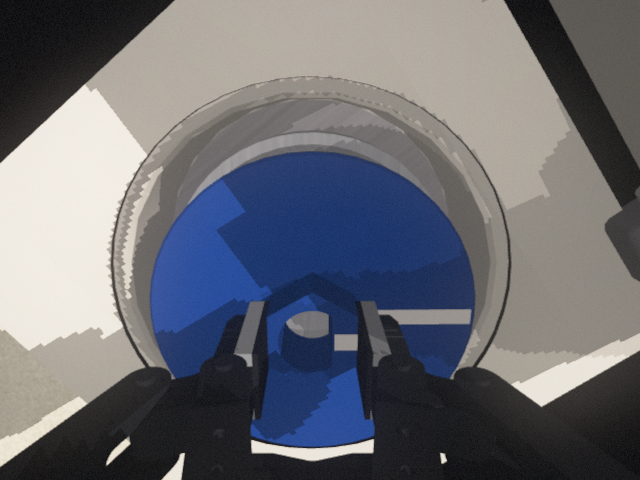

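Lid hovers over the shaft, its white line along the tool's y; lowering in steps.

Emit:
{"api": "arm_command", "payload": {"targets": [{"tx":0.3,"ty":-0.6,"tz":7,"rx":0,"ry":0,"rz":0,"fingers":1},{"tx":0.3,"ty":-0.6,"tz":14,"rx":0,"ry":0,"rz":0,"fingers":1},{"tx":0.3,"ty":-0.6,"tz":20,"rx":0,"ry":0,"rz":0,"fingers":1},{"tx":0.3,"ty":-0.6,"tz":26,"rx":0,"ry":0,"rz":0,"fingers":1},{"tx":0.3,"ty":-0.6,"tz":30,"rx":0,"ry":0,"rz":0,"fingers":1},{"tx":0.3,"ty":-0.6,"tz":30,"rx":0,"ry":0,"rz":0,"fingers":1}]}}

```text
t: 19.45
eef_pos: [0.5136, 0.237, 0.128]
tcp_rot: [-0.904, -3.008, 0.001]
contact_force: [-0.3, 0.0, -1.3]
finger_gap: 0.0305
```

```bash
python3 - <<'E'
from h import *
c=snap('wrist','w14'); st=get_state(); print(st['t'],st['eef_pos'],np.degrees(toolyaw(st)),st['finger_gap'],st['contact_force'])
print(delta([.51435,.2370,.1208],np.radians(146.5)))
E
```

```text
19.5 [0.51378054 0.23710256 0.12829421] 146.54981771448655 0.030812144934450794 [-0.1632905  -0.20179595 -0.70518413]
(array([-0.5,  0.2,  7.5]), array([-0.   , -0.   ,  0.001]))
```

View pics/w14.png

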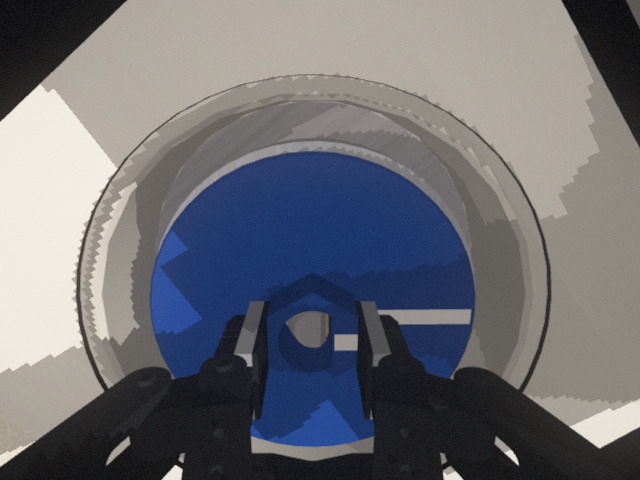

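Emit:
{"api": "arm_command", "payload": {"targets": [{"tx":-0.4,"ty":0.1,"tz":3,"rx":0,"ry":0,"rz":0,"fingers":1},{"tx":-0.4,"ty":0.1,"tz":6,"rx":0,"ry":0,"rz":0,"fingers":1},{"tx":-0.4,"ty":0.1,"tz":7.5,"rx":0,"ry":0,"rz":0,"fingers":1},{"tx":-0.4,"ty":0.1,"tz":7.5,"rx":0,"ry":0,"rz":0,"fingers":1},{"tx":-0.4,"ty":0.1,"tz":7.5,"rx":0,"ry":0,"rz":0,"fingers":1}]}}

```text
t: 20.12
eef_pos: [0.5142, 0.237, 0.1209]
tcp_rot: [0.904, 3.009, 0.0]
contact_force: [0.5, 0.4, -1.1]
finger_gap: 0.0306
```

Emit:
{"api": "arm_command", "payload": {"targets": [{"tx":0,"ty":0,"tz":0.6,"rx":0,"ry":0,"rz":0,"fingers":1},{"tx":0,"ty":0,"tz":1.2,"rx":0,"ry":0,"rz":0,"fingers":1},{"tx":0,"ty":0,"tz":1.2,"rx":0,"ry":0,"rz":0,"fingers":1}]}}

```text
t: 20.5
eef_pos: [0.5143, 0.237, 0.1207]
tcp_rot: [0.904, 3.008, 0.0]
contact_force: [-4.2, -0.9, 10.5]
finger_gap: 0.0303
```

Emit:
{"api": "arm_command", "payload": {"targets": [{"tx":0,"ty":0,"tz":0.3,"rx":0,"ry":0,"rz":0,"fingers":0.15},{"tx":0,"ty":0,"tz":-0.5,"rx":0,"ry":0,"rz":0,"fingers":-0.2},{"tx":0,"ty":0,"tz":-0.5,"rx":0,"ry":0,"rz":0,"fingers":-0.29},{"tx":0,"ty":0,"tz":-0.5,"rx":0,"ry":0,"rz":0,"fingers":-0.29},{"tx":0,"ty":0,"tz":-15,"rx":0,"ry":0,"rz":0,"fingers":-0.29},{"tx":0,"ty":0,"tz":-45,"rx":0,"ry":0,"rz":0,"fingers":-0.29},{"tx":0,"ty":0,"tz":-90,"rx":0,"ry":0,"rz":0,"fingers":-1},{"tx":0,"ty":0,"tz":-110,"rx":0,"ry":0,"rz":0,"fingers":-1},{"tx":0,"ty":0,"tz":-110,"rx":0,"ry":0,"rz":0,"fingers":-1},{"tx":0,"ty":0,"tz":-110,"rx":0,"ry":0,"rz":0,"fingers":-1}]}}

```text
t: 21.75
eef_pos: [0.5137, 0.2368, 0.2291]
tcp_rot: [-0.904, -3.008, 0.001]
contact_force: [0.5, 0.3, -0.6]
finger_gap: 0.0852
```

```bash
python3 - <<'E'
from h import *
c=snap('wrist','w15'); snap('scene','s15'); st=get_state(); print(st['t'],st['eef_pos'],np.degrees(toolyaw(st)),st['finger_gap'],st['contact_force'])
H,S,V=masks(c)
blue=(H>105)&(H<125)&(S>120)&(V>30); k=big(blue)[0][:,0]; h=cv2.convexHull(k)[:,0]
for z in(.116,.12): q=circ([onz(c,u,v,z) for u,v in h]); print(z,q)
q=circ([onz(c,u,v,.116) for u,v in h])
m=np.zeros(H.shape,np.uint8); cv2.fillPoly(m,[h],1)
w=((S<90)&(V>110)&(m>0)).astype(np.uint8); n,l,s,ce=cv2.connectedComponentsWithStats(w)
for i in range(1,n):
    if s[i,4]>40: print(ce[i],s[i],[np.degrees(np.arctan2(*(onz(c,*ce[i],z)[:2]-q[0])[::-1])) for z in(.134,.116)])
# bystander check: scene diffs
a=load('scene0')['pixels'];b=load('s15')['pixels']
E
```

```text
21.85 [0.51348239 0.23667005 0.2285418 ] 146.5519684126642 0.08525779095686659 [0.07807658 0.36727462 0.1687464 ]
0.116 (array([0.51368838, 0.23747643]), np.float64(0.06134418327740928))
0.12 (array([0.5126745 , 0.23813713]), np.float64(0.060387401416213876))
[309.31638418 242.01129944] [300 228  18  27 354] [np.float64(-144.3154214620088), np.float64(-58.99254315930135)]
[376.01605839 234.5080292 ] [342 230  69  10 685] [np.float64(65.1057132137087), np.float64(56.588450837677826)]
[332.95731707 243.9695122 ] [326 239  15  11 164] [np.float64(54.92781426314991), np.float64(30.046964281263843)]
```

View pics/w15.png

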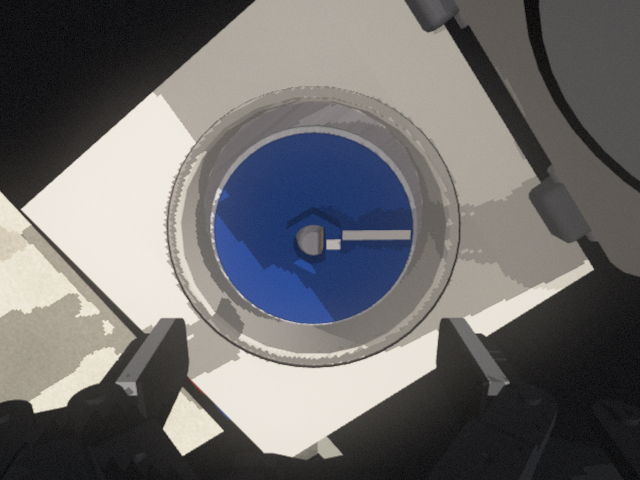

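View pics/s15.png

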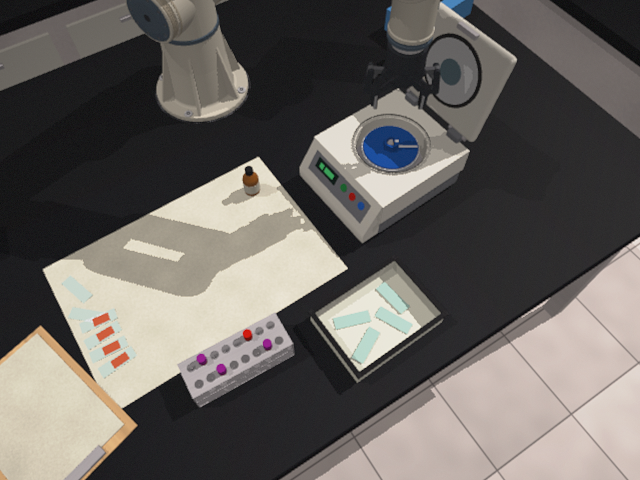

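```bash
python3 -c "
from workcell import *
print(hand_in())"
```

```text
the job is handed in; nothing more can be done
None
```

The rotor and then the lid are back on the drive shaft, flat to flat, and the job was handed in at about 22 s of the 58 s allowed. I gripped each by its hexagon, lowered it in small steps and let go only once the wrist force showed it was resting.

- **Rotor:** the wrist picture after release put its axis about 0.3 mm from the shaft axis. Its red line was at 55.4°, against about 56° for the shaft's flat. The ring of tube holes measured the right size at the seated height.
- **Lid:** its axis was about 0.2 mm from the shaft axis, with its white line at 56.6°. At flush height it measured 61.3 mm in radius, close to the 61.1 mm on the bench, though both read slightly under the true 62 mm. First contact also came at the expected height.
- **At the end:** the gripper was open and clear, with no contact force on it. By eye, the rack, tray and bottle stand where they were in the first picture.

**Disagreements:**
- The top and scene cameras differed by about 3 mm on the lid's position, so I worked from wrist-camera pictures instead.
- One early rotor-in-grip measurement was a few millimetres off because the arm was still settling; I measured again once it was still.
- The first move call was refused for missing keys, and nothing moved.

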